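# Set up the dry-block vial shaker

### The arm

A 6-joint arm with a two-finger parallel gripper is mounted at the origin on the work surface. World frame = base frame: x ahead of the robot, y to its left, z up, the work surface at z = 0. Lengths are in m, angles in rad, forces in N, time in s.
With the tool pointing down it reaches from about 0.375 to 0.9 m from the base axis. Payload 3.1 kg.
Tool frame: the origin (TCP) lies on the centre line of the jaws, within the pads' length; the fingertips stand 19 mm ahead of it and the grasp point (between the pads) is the TCP; z points along the fingers, y is the line along which they close (so a half turn about z gives the same grasp; the last joint's range is limited). The gripper opens to 85 mm and grips with 20 to 120 N. Pads are 22 mm wide; open, the fingers measure 114 mm over their backs; the gripper's body (76 mm by 85 mm) begins 54 mm behind the grasp point. The pads swing forward as they close: fully open they stand 13 mm farther back than shut.
Start: joints at [1.121, 0.527, 1.433, -0, 1.181, -0.178], TCP at [0.168, 0.602, 0.215] pointing down, gripper open.
Joint ranges: [-3.08, 3.08], [-0.75, 2.2], [0.22, 2.44], [-1.43, 4.57], [0, 2.65], [-2.85, 2.85]. Speed limits (rad/s): [2.79, 2.79, 3.14, 3.14, 3.14, 3.14].

### API

Orientations are given as a unit quaternion [x, y, z, w].
In Python, from station import manip, cams, sign_off gives the robot as it stands.
- The arm moves only by the tool carry_out, never from a script. Its argument "targets" is a list that holds one entry, the list of rows, each a list of 7 numbers: the shift along the tool's x, y, z in cm, then the turn, a rotation vector about the tool's x, y, z in degrees, then the finger opening in cm, from 0 to 8.54. A call has 1 to 12 rows; each row is the pose to reach, as a shift and turn from the pose commanded when the call began, along the tool's axes at that moment; what a row does not reach only later rows make up. A row lasts 1/12 s, in which the tool goes at most 41.7 mm and 7.16 degrees, less where a joint would pass 70% of its speed; a pose out of reach is approached as far as the arm can. A call with a gripper value outside its range is refused whole. The fingers move at their own pace and stop on an object; "force" is the grip in N (left out, the last holds). Time passes only in rows, so rows that repeat a pose let the fingers close. It gives the time, the measured TCP pose, the force, the opening and the grip force at its end, in the units of the state.
- manip.sense(): the state, without advancing time (a new reading comes with each control period).
- cams.snapshot(name): name is "scene" or "side" or "wrist"; returns the picture (420x560x3 uint8, red, green, blue); there is no depth.
- cams.camera_info(name): a dict with "K" (3x3 intrinsics, pixels), "T" (4x4, takes a point from camera to world coordinates). Camera axes: x right, y down, z forward; pixel columns grow to the right and rows downward; lengths in m; the calibration is good to about 2 mm. A picture is of the moment at which its call begins: read the wrist's pose just before it. camera_info takes no time and is no camera call; for the wrist camera it gives the pose at the moment of the call.
- sign_off(): hands the job in; it is judged then, once.
The state is a dict: "t": time; "q": joint angles; "qd": joint speeds; "tau": joint torques, N m; "tcp_pos": TCP position; "tool_rot": TCP orientation; "force": force on the tool from outside, world axes, zero at the start; "ft_torque": the same for the moment, N m; "finger_gap": opening from 0.0 (shut) to 1.0 (fully open); "gripper_force": force on a finger pad.
Only numpy, scipy, OpenCV 4.12 (cv2) and the standard library are available. Lean on these libraries where they do the work, as an engineer would, in place of code of your own. Each camera call takes 0.05 s, during which the arm holds its last target. There are 200 camera calls.

### The job

Set up the vial shaker: pull its red lock knob right out, seat the aluminium block fully down on the two pegs, and then push the knob fully home to lock it. Next stand every amber vial right down in a hole of its own in the block, and last of all swing the clamp arm over until its pad lies on the block's black boss. Leave everything else on the bench where it is.

Things in the scene. Friction and masses are not known exactly. Their poses are not given: they have to be found in the camera images.
- base: white shaker, fixed, front (local -x, display) towards the robot. Origin on the bench below the block's place; y to the left seen from the robot. Housing 185 (x -70 to +115) x 190 (y) x 65 high, flat top. Two upright steel pegs on top at x 0, y -58 and +58: 10 dia, 18 high, tapered tips. Clamp hinge post (24 x 40, up to z 152) at x +80, y 0
- seat (a point): centre of the place for the block on the base's flat top, midway between the pegs, 65 above the bench; this is where the middle of the block's underside belongs
- knob (a joint): red lock knob on the base's front face: 0 m pushed fully home, 0.030 m pulled fully out (it slides straight out of the front, base -x); stays where it is left, about 3 N to move
- knob_grip (a point): centre of the red knob: a cylinder 28 dia and 24 long, its axis along the base's x, 44 above the bench, at base y +50; 24 in front of the base's front face when home. Its front end face is 12 in front of this point, its neck (10 dia) behind it
- clamp (a joint): steel hold-down clamp arm hinged at base x +80, y 0, z 140, hinge along the base's y: about 0 rad lying level with its black rubber pad on the boss of a seated block, 1.57 upright, 2.15 leaned fully back (away from the robot). Past upright it stays back; leaning well forward it falls by its own weight
- clamp_grip (a point): centre of the orange crossbar at the arm's free end, 90 from the hinge: 16 dia, 28 long, parallel to the base's y. The arm itself is 14 wide, 12 thick; the pad (20 dia) reaches 13 below the arm's centre line, 80 from the hinge
- block: aluminium vial block, 110 (x) x 150 (y) x 40 high, 0.6 kg; origin mid-underside. Two bores in its underside, 13 dia, 22 deep, at x 0, y -58 and +58, take the base's pegs (either way round). Black boss to lift it by, 30 (x) x 20 (y) x 22 high, on the middle of its top (62 high in all). Four vial holes, 32 dia, 18 deep, in its top
- hole1 (a point): centre of the floor of vial hole 1 of the block, 22 above the block's underside, at block x -32, y -50; the hole's mouth is 18 above it
- hole2 (a point): centre of the floor of vial hole 2 of the block, 22 above the block's underside, at block x -32, y 50; the hole's mouth is 18 above it
- hole3 (a point): centre of the floor of vial hole 3 of the block, 22 above the block's underside, at block x 32, y -50; the hole's mouth is 18 above it
- hole4 (a point): centre of the floor of vial hole 4 of the block, 22 above the block's underside, at block x 32, y 50; the hole's mouth is 18 above it
- vial1: amber glass vial with a blue cap, 28 dia x 46 high (cap: top 14), 50 g with a thick heavy base, standing on the grey mat; origin at the middle of its underside. Not every vial is there in every run
- vial2: amber glass vial with a blue cap, 28 dia x 46 high (cap: top 14), 50 g with a thick heavy base, standing on the grey mat; origin at the middle of its underside. Not every vial is there in every run
- vial3: amber glass vial with a blue cap, 28 dia x 46 high (cap: top 14), 50 g with a thick heavy base, standing on the grey mat; origin at the middle of its underside. Not every vial is there in every run
- vial4: amber glass vial with a blue cap, 28 dia x 46 high (cap: top 14), 50 g with a thick heavy base, standing on the grey mat; origin at the middle of its underside. Not every vial is there in every run
- dish: bystander, to be left alone: clear covered dish with a white lid, 94 dia x 18 high; origin under its middle
- bottle: bystander, to be left alone: glass bottle with a blue cap, 70 dia x 130 high; origin under its middle
- slidebox: bystander, to be left alone: green box, 75 x 100 x 30 high; origin under its middle
- beaker: bystander, to be left alone: glass beaker, 70 dia x 90 high; origin under its middle
- tipbox: bystander, to be left alone: yellow box, 120 x 85 x 60 high; origin under its middle
- marker: bystander, to be left alone: black pen lying on the bench, 130 long, 14 dia (origin under its middle)
There are look-alikes about, which are no part of the job. What is shaped like the vial1 but green or turquoise is not meant.

How it is judged:
On the way, in this order (a step that is already met when the one before it is completed fails the run):
1. the knob is pulled out, to 24 mm or more (value of joint knob above 0.024 m), for 0.2 s.
2. the block sits fully down on the pegs, with the knob still out (over 20 mm) and the clamp still back (distance between block and seat below 0.005 m and angle between the x axis of block and the x axis of base, either way round below 0.08 rad and angle between block's own z axis and vertical below 0.03 rad and value of joint knob above 0.02 m and value of joint clamp above 1 rad), for 0.2 s.
3. the knob is pushed home (under 4 mm) with the block seated and the clamp still back (distance between block and seat below 0.005 m and angle between the x axis of block and the x axis of base, either way round below 0.08 rad and angle between block's own z axis and vertical below 0.03 rad and value of joint knob below 0.004 m and value of joint clamp above 1 rad), for 0.2 s.
4. every vial stands in a hole of the seated, locked block, before the clamp is closed (all of step 3 and (distance between vial1 and hole1 below 0.006 m or distance between vial1 and hole2 below 0.006 m or distance between vial1 and hole3 below 0.006 m or distance between vial1 and hole4 below 0.006 m) and angle between each of vial1, vial2, vial3, vial4's own z axis and vertical below 0.15 rad and (distance between vial2 and hole1 below 0.006 m or distance between vial2 and hole2 below 0.006 m or distance between vial2 and hole3 below 0.006 m or distance between vial2 and hole4 below 0.006 m) and (distance between vial3 and hole1 below 0.006 m or distance between vial3 and hole2 below 0.006 m or distance between vial3 and hole3 below 0.006 m or distance between vial3 and hole4 below 0.006 m) and (distance between vial4 and hole1 below 0.006 m or distance between vial4 and hole2 below 0.006 m or distance between vial4 and hole3 below 0.006 m or distance between vial4 and hole4 below 0.006 m)), for 0.2 s.
5. the clamp arm lies on the block's boss (value of joint clamp below 0.07 rad and distance between block and seat below 0.005 m and angle between the x axis of block and the x axis of base, either way round below 0.08 rad and angle between block's own z axis and vertical below 0.03 rad), for 0.2 s.
At the end, for the whole second after the job is handed in: Block within 5 mm of the seat, square within 0.08 rad (either way round), level within 0.03 rad; knob under 4 mm; every vial present upright within 0.15 rad, its underside within 6 mm of the floor centre of a hole; clamp joint under 0.07 rad; all at rest (all of step 5 and value of joint knob below 0.004 m and (distance between vial1 and hole1 below 0.006 m or distance between vial1 and hole2 below 0.006 m or distance between vial1 and hole3 below 0.006 m or distance between vial1 and hole4 below 0.006 m) and angle between each of vial1, vial2, vial3, vial4's own z axis and vertical below 0.15 rad and (distance between vial2 and hole1 below 0.006 m or distance between vial2 and hole2 below 0.006 m or distance between vial2 and hole3 below 0.006 m or distance between vial2 and hole4 below 0.006 m) and (distance between vial3 and hole1 below 0.006 m or distance between vial3 and hole2 below 0.006 m or distance between vial3 and hole3 below 0.006 m or distance between vial3 and hole4 below 0.006 m) and (distance between vial4 and hole1 below 0.006 m or distance between vial4 and hole2 below 0.006 m or distance between vial4 and hole3 below 0.006 m or distance between vial4 and hole4 below 0.006 m) and velocity of joint clamp below 0.05 rad/s and linear speed of each of vial1, vial2, vial3, vial4 below 0.02 m/s); the robot touches nothing.
It fails at once if a bystander is moved more than 25 mm (distance of any of dish, bottle, slidebox, beaker, tipbox, marker from where it was at the start of the episode above 0.025 m).
Of vial1, vial2, vial3, vial4 only 2 to 4 are there at a start; the rules pass over those that are not, and their reading is None.
At some moment in a run one of vial1, vial2, vial3, vial4, block may be knocked a few centimetres aside while the robot is not near it.
It also fails if it takes over 210 s, if anything falls off the work surface, if the arm or the gripper's body presses on something with over 40 N, if the wrist force passes 120 N, or if a joint passes its speed limit or range.

## Working session

There is one attempt and no reset: what is moved stays moved. The work goes in short steps, Python scripts to look and compute and a tool call to move; the robot and the scene stay as the last step left them, time stands still between calls to the robot, and variables do not carry over. Pictures are saved under pics/ and viewed, at most 14 in all, crops included, and the job is handed in when it is done.

Besides the shell and the picture viewer there is one more tool, called by a JSON object that holds its "op" and its "data". carry_out: Moves the arm, as the interface text tells. Its arguments: {"type":"object","properties":{"targets":{"type":"array"},"force":{"type":"number"}},"required":["targets"]}

```bash
ls; mkdir -p pics; python3 - <<'E'
from station import manip,cams
import cv2,numpy as np
s=manip.sense();print(s)
for n in("scene","side","wrist"):
    i=cams.camera_info(n);print(n,np.round(i["K"],1).tolist(),np.round(i["T"],3).tolist())
    cv2.imwrite(f"pics/{n}0.png",cams.snapshot(n)[:,:,::-1])
a=[cv2.imread(f"pics/{n}0.png") for n in("scene","side")]
E
```

```text
pics
{'t': 0.0, 'q': array([ 1.12048953e+00,  5.28470294e-01,  1.43387199e+00,  7.34921610e-06,
        1.18136343e+00, -1.78501717e-01]), 'qd': array([ 0.00014294, -0.00023281,  0.00102535, -0.00031558,  0.00049175,
        0.00059875]), 'tau': array([-5.68580672e-04, -4.42350841e+01, -1.78023291e+01, -3.24299326e-04,
        8.51949735e-03,  1.66596055e-05]), 'tcp_pos': array([0.16744547, 0.60140267, 0.21444073]), 'tool_rot': array([ 1.35485897e-01,  9.90778712e-01, -1.00368979e-03, -3.29963608e-04]), 'force': array([ 1.09288331,  0.31236915, -1.08123858]), 'ft_torque': array([ 0.02039632, -0.01526168,  0.01604459]), 'gripper_force': 0.0, 'finger_gap': 0.997153552558266}
scene [[513.9, 0.0, 279.9], [0.0, 513.9, 206.1], [0.0, 0.0, 1.0]] [[-0.753, 0.55, -0.361, 1.016], [0.657, 0.62, -0.428, 0.535], [-0.012, -0.56, -0.828, 1.15], [0.0, 0.0, 0.0, 1.0]]
side [[434.1, 0.0, 274.3], [0.0, 434.1, 209.4], [0.0, 0.0, 1.0]] [[0.844, -0.311, 0.438, 0.106], [-0.537, -0.478, 0.695, -0.739], [-0.006, -0.821, -0.571, 0.724], [0.0, 0.0, 0.0, 1.0]]
wrist [[307.7, 0.0, 278.6], [0.0, 307.7, 210.4], [0.0, 0.0, 1.0]] [[0.268, 0.92, 0.286, 0.093], [0.963, -0.256, -0.081, 0.623], [-0.001, 0.297, -0.955, 0.372], [0.0, 0.0, 0.0, 1.0]]
```

View pics/scene0.png

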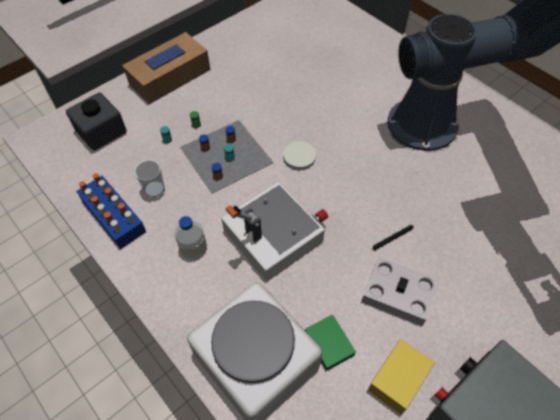

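View pics/side0.png

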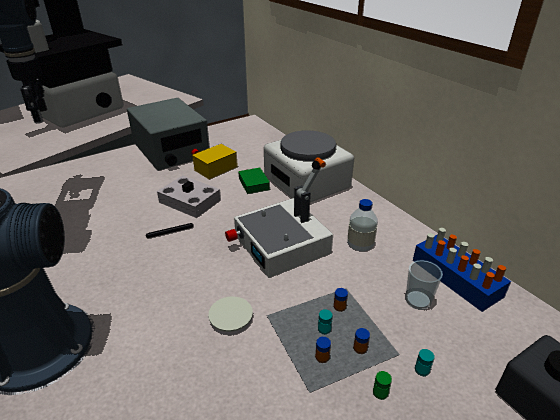

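The scene picture shows vials at (204,142), (230,133) and (217,171), the knob at (321,215) and the block boss at (403,285). In the side picture the same vials are at (341,298), (362,340) and (322,348), the knob at (232,235) and the boss at (188,186). Pegs are visible at (265,202) and (294,232) in scene, and (264,213) and (286,238) in side.

```bash
cat > h.py <<'E'
import numpy as np,cv2
from scipy.spatial.transform import Rotation as R
def ray(info,p):
    K=np.array(info["K"]);T=np.array(info["T"]);d=T[:3,:3]@np.linalg.solve(K,[p[0],p[1],1.]);return T[:3,3],d/np.linalg.norm(d)
def tri(vs):
    A=np.zeros((3,3));b=np.zeros(3);L=[ray(*v) for v in vs]
    for o,d in L:
        P=np.eye(3)-np.outer(d,d);A+=P;b+=P@o
    x=np.linalg.solve(A,b);return x,max(np.linalg.norm((np.eye(3)-np.outer(d,d))@(x-o)) for o,d in L)
def onz(info,p,z):
    o,d=ray(info,p);return o+d*(z-o[2])/d[2]
H={"red":[(0,8),(172,180)],"blue":[(106,128)],"amber":[(4,18)],"orange":[(5,16)],"green":[(45,75)],"teal":[(80,98)],"yellow":[(20,32)]}
def mask(img,c,s=110,v=40):
    h=cv2.cvtColor(img,cv2.COLOR_RGB2HSV);m=np.zeros(img.shape[:2],np.uint8)
    for a,b in H[c]: m|=cv2.inRange(h,(a,s,v),(b,255,255))
    return m
def blobs(m,amin=25):
    n,l,st,ce=cv2.connectedComponentsWithStats(m)
    return [(np.round(ce[i],1).tolist(),st[i].tolist()) for i in range(1,n) if st[i][4]>=amin]
def totool(s,tgt,yaw=None):
    """shift in tool axes (cm) from the present pose to the world point"""
    return np.round(R.from_quat(s["tool_rot"]).inv().apply(np.array(tgt)-s["tcp_pos"])*100,2)
E
python3 - <<'E'
from h import *
from station import cams
I={n:cams.camera_info(n) for n in("scene","side")}
for n in I:
    im=cv2.imread(f"pics/{n}0.png")[:,:,::-1].copy()
    for c in("red","blue","orange"): print(n,c,[(b[0],b[1]) for b in blobs(mask(im,c),15)])
def t(a,b): 
    x,e=tri([(I["scene"],a),(I["side"],b)]);return np.round(x,4),round(e,4)
for k,a,b in[("v1",(204,139),(341,293)),("v2",(230.5,130),(362,334)),("v3",(216.5,168),(322,343)),("knob",(321,215),(232,235)),("pegL?",(265,202),(264,213)),("pegR",(294,232),(286,238)),("boss",(403,284),(188,186))]: print(k,*t(a,b))
cr=[cv2.resize(cv2.imread(f"pics/{n}0.png")[y:y+h,x:x+w],(400,300),interpolation=cv2.INTER_CUBIC) for n,x,y,w,h in[("scene",215,175,120,90),("scene",350,250,100,75),("side",215,140,140,105),("side",140,170,100,75)]]
cv2.imwrite("pics/c1.png",np.vstack([np.hstack(cr[:2]),np.hstack(cr[2:])]))
E
```

```text
scene red [([321.9, 214.7], [316, 210, 12, 11, 80]), ([441.4, 394.2], [436, 388, 12, 13, 99])]
scene blue [([164.4, 56.6], [147, 46, 36, 22, 320]), ([229.8, 129.9], [226, 126, 9, 9, 62]), ([203.7, 138.6], [200, 135, 8, 8, 57]), ([216.2, 167.1], [212, 163, 9, 9, 71]), ([112.4, 189.9], [101, 177, 24, 26, 64]), ([112.7, 216.5], [77, 181, 68, 67, 1332]), ([185.4, 222.5], [180, 217, 12, 12, 117])]
scene orange [([248.2, 2.0], [244, 0, 12, 7, 40]), ([423.3, 9.2], [411, 0, 28, 20, 244]), ([166.2, 68.6], [124, 34, 85, 68, 2156]), ([15.1, 70.3], [0, 58, 30, 24, 166]), ([536.2, 76.7], [503, 60, 57, 38, 644]), ([230.8, 138.2], [228, 135, 7, 7, 40]), ([205.1, 146.9], [202, 144, 7, 7, 39]), ([217.6, 175.4], [214, 172, 8, 7, 41]), ([96.0, 176.8], [93, 174, 6, 8, 31]), ([82.2, 184.9], [79, 182, 7, 8, 33]), ([108.0, 191.5], [104, 188, 8, 9, 41]), ([94.4, 200.0], [91, 196, 8, 10, 43]), ([121.2, 207.3], [118, 203, 7, 11, 44]), ([232.1, 210.9], [227, 206, 12, 11, 78]), ([107.5, 216.0], [104, 212, 8, 11, 45])]
side red [([193.6, 150.6], [191, 148, 7, 6, 22]), ([231.5, 234.0], [225, 229, 13, 12, 101])]
s
[... 250 characters left out ...]
 15, 162]), ([323.0, 343.3], [316, 336, 15, 16, 168])]
side orange [([319.9, 161.3], [314, 157, 12, 10, 60]), ([451.4, 240.8], [447, 234, 10, 15, 95]), ([439.7, 247.3], [436, 240, 9, 16, 98]), ([474.5, 256.0], [469, 249, 12, 16, 113]), ([462.5, 262.8], [458, 255, 11, 17, 110]), ([493.6, 276.1], [482, 265, 24, 24, 247]), ([339.3, 304.7], [334, 299, 12, 11, 95]), ([360.0, 346.6], [354, 341, 14, 11, 106]), ([321.7, 355.8], [315, 349, 14, 13, 110])]
v1 [ 0.5557 -0.3     0.0982] 0.0159
v2 [ 0.5009 -0.3473  0.06  ] 0.0383
v3 [ 0.53   -0.2947 -0.0435] 0.0218
knob [0.4755 0.0534 0.0445] 0.002
pegL? [ 0.563  -0.0172  0.1192] 0.0269
pegR [0.577  0.0158 0.0196] 0.0338
boss [0.4707 0.3221 0.0533] 0.0032
```

View pics/c1.png

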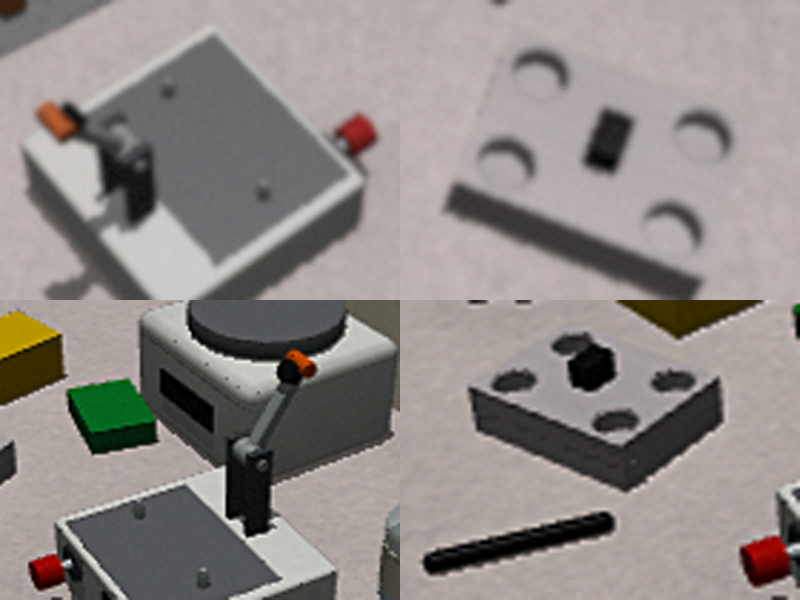

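The crop shows both pegs, the knob, the leaned-back clamp, and the block with its boss long along the block's x. My view pairing of vials and pegs was crossed, so I'll match them by residual instead.

```bash
python3 - <<'E'
from h import *
from station import cams
I={n:cams.camera_info(n) for n in("scene","side")}
def t(a,b): 
    x,e=tri([(I["scene"],a),(I["side"],b)]);return np.round(x,4),round(e,4)
for a in[(229.8,129.9),(203.7,138.6),(216.2,167.1)]:
  for b in[(340.8,293.4),(361.9,334.6),(323,343.3)]:
    x,e=t(a,b)
    if e<.006: print("vial",a,b,x,e)
P=[t((265.4,202),(286,237)),t((293.9,232),(263.7,213.5))];print("pegs",P)
d=P[1][0]-P[0][0];print("mid",(P[0][0]+P[1][0])/2,np.linalg.norm(d[:2]),"yaw",np.degrees(np.arctan2(-d[0],d[1])))
print("knob",t((321.9,214.7),(231.5,234)),"bar",t((232.1,210.9),(319.9,161.3)))
# boss/holes by onz at block top: crop2 hole rims
S=lambda x,y:(350+x*.25,250+y*.25)
C=[S(540,72) if 0 else S(x-400,y) for x,y in[(540,76),(506,164),(702,136),(672,226)]]
q=[onz(I["scene"],c,.04) for c in C];print("holes",np.round(q,4).tolist(),np.round(np.mean(q,0),4))
for i,j in((0,1),(0,2),(2,3),(1,3)): v=q[j]-q[i];print(i,j,np.linalg.norm(v),np.degrees(np.arctan2(v[1],v[0])))
print("tcp")
E
```

```text
vial (229.8, 129.9) (323, 343.3) [ 0.467  -0.3352  0.0418] 0.0005
vial (203.7, 138.6) (361.9, 334.6) [ 0.5433 -0.3593  0.0411] 0.0007
vial (216.2, 167.1) (340.8, 293.4) [ 0.5795 -0.2521  0.0414] 0.0006
pegs [(array([ 0.5667, -0.057 ,  0.0718]), np.float64(0.0013)), (array([0.5725, 0.057 , 0.0715]), np.float64(0.0019))]
mid [0.5696  0.      0.07165] 0.11414744850411683 yaw -2.9125371404453206
knob (array([0.4747, 0.0551, 0.0469]), np.float64(0.0024)) bar (array([ 0.6971, -0.0076,  0.2172]), np.float64(0.0015))
holes [[0.4634, 0.2662, 0.04], [0.5209, 0.2919, 0.04], [0.4214, 0.3559, 0.04], [0.4781, 0.3812, 0.04]] [0.4709 0.3238 0.04  ]
0 1 0.06301843735667303 24.134668504711723
0 2 0.0990868333631643 115.12318891785075
2 3 0.062144058749705265 24.06406272109382
1 3 0.09902922128862639 115.62980506091093
tcp
```

{"op": "carry_out", "data": {"targets": [[[-44.4,-44.4,0,0,0,-12.7,8.5],[-44.4,-44.4,0,0,0,-12.7,8.5],[-44.4,-44.4,0,0,0,-12.7,8.5],[-44.4,-44.4,0,0,0,-12.7,8.5],[-44.4,-44.4,0,0,0,-12.7,8.5],[-44.4,-44.4,0,0,0,-12.7,8.5],[-44.4,-44.4,0,0,0,-12.7,8.5],[-44.4,-44.4,0,0,0,-12.7,8.5],[-44.4,-44.4,0,0,0,-12.7,8.5],[-44.4,-44.4,0,0,0,-12.7,8.5],[-44.4,-44.4,0,0,0,-12.7,8.5],[-44.4,-44.4,0,0,0,-12.7,8.5]]]}}

```text
t: 1.15
tcp_pos: [0.4139, 0.1646, 0.2154]
tool_rot: [0.025, 1.0, 0.0, -0.0]
force: [0.3, 1.1, -0.2]
finger_gap: 0.998
gripper_force: 0.0
```

```bash
cat >> h.py <<'E'
def plan(tgt,xdeg=None):
    """shift (cm, tool axes) and turn about tool z (deg) to world tgt with tool x heading xdeg"""
    from station import manip
    s=manip.sense();r=R.from_quat(s["tool_rot"]);x=r.apply([1,0,0]);h=np.degrees(np.arctan2(x[1],x[0]))
    out=[*totool(s,tgt)]
    rv=[0,0,0]
    if xdeg is not None:
        c,q=np.cos(np.radians(xdeg)),np.sin(np.radians(xdeg));W=np.array([[c,q,0],[q,-c,0],[0,0,-1.]])
        rv=np.degrees((r.inv()*R.from_matrix(W)).as_rotvec())
    print("t%.1f tcp"%s["t"],np.round(s["tcp_pos"],4),"head %.1f"%h,"F",np.round(s["force"],1),"gap %.3f gf %.1f"%(s["finger_gap"],s["gripper_force"]),"-> shift",[float(v) for v in out],"turn",np.round(rv,1))
E
python3 -c "
from h import *;plan([.476,.055,.215],177.1)"
```

```text
t1.1 tcp [0.4139 0.1646 0.2154] head 177.1 F [ 0.3  1.1 -0.2] gap 0.998 gf 0.0 -> shift [-6.76, -10.64, 0.04] turn [ 0. -0.  0.]
```

{"op": "carry_out", "data": {"targets": [[[-6.8,-10.6,0,0,0,0,6],[-6.8,-10.6,0,0,0,0,6],[-6.8,-10.6,0,0,0,0,6],[-6.8,-10.6,0,0,0,0,6],[-6.8,-10.6,0,0,0,0,6]]]}}

```text
t: 1.57
tcp_pos: [0.4772, 0.0551, 0.2152]
tool_rot: [0.027, 1.0, 0.0, 0.0]
force: [-0.9, 0.5, 0.5]
finger_gap: 0.7
gripper_force: 0.0
```

```bash
python3 - <<'E'
from h import *
from station import cams
i=cams.camera_info("wrist");im=cams.snapshot("wrist")
np.savez("pics/w1.npz",K=i["K"],T=i["T"]);cv2.imwrite("pics/w1.png",im[:,:,::-1])
print(blobs(mask(im,"red")),np.round(i["T"],3).tolist())
plan([.476,.055,.215],177.1)
T=np.array(i["T"]);K=np.array(i["K"])
for w in([.5667,-.058,.083],[.5725,.058,.083],[.4787,.0547,.044]):
    p=K@(T[:3,:3].T@(np.array(w)-T[:3,3]));print(p[:2]/p[2])
E
```

```text
[([279.2, 184.7], [268, 173, 24, 24, 513])] [[0.055, 0.953, 0.298, 0.4], [0.998, -0.052, -0.016, 0.06], [0.0, 0.298, -0.955, 0.373], [0.0, 0.0, 0.0, 1.0]]
t1.6 tcp [0.4758 0.0566 0.215 ] head 177.0 F [-0.7  0.2 -0.6] gap 0.699 gf 0.0 -> shift [-0.03, -0.16, 0.0] turn [ 0.  -0.1 -0.1]
[176.74654427 283.89859525]
[285.74798406 283.40352619]
[277.83208993 189.32200633]
```

View pics/w1.png

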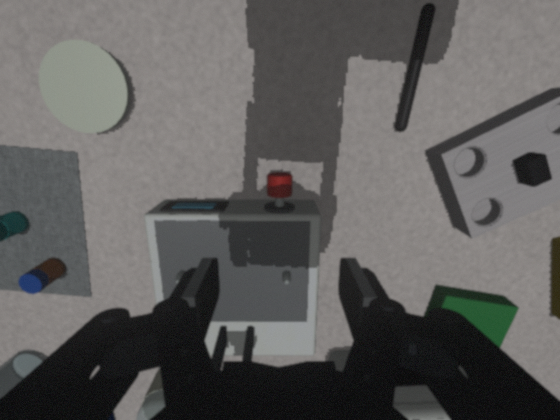

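The wrist picture shows the knob at (279,185), the right peg at (287,278), the base's front edge at row ~210, and open space around the knob. All of this agrees with the measured positions.

{"op": "carry_out", "data": {"targets": [[[-0.2,-0.2,8,0,0,0,6],[-0.2,-0.2,12,0,0,0,6],[-0.2,-0.2,16,0,0,0,6],[-0.2,-0.2,17.1,0,0,0,6],[-0.2,-0.2,17.1,0,0,0,6],[-0.2,-0.2,17.1,0,0,0,2],[-0.2,-0.2,17.1,0,0,0,2],[-0.2,-0.2,17.1,0,0,0,2],[-0.2,-0.2,17.1,0,0,0,2],[-0.2,-0.2,17.1,0,0,0,2],[-0.2,-0.2,17.1,0,0,0,2]]], "force": 40}}

```text
t: 2.53
tcp_pos: [0.4791, 0.0551, 0.0464]
tool_rot: [0.025, 1.0, -0.0, 0.002]
force: [0.1, -0.1, -0.1]
finger_gap: 0.234
gripper_force: 0.0
```

```bash
python3 - <<'E'
from h import *
from station import cams
a=cams.snapshot("scene");b=cams.snapshot("side")
cv2.imwrite("pics/k1.png",np.hstack([cv2.resize(a[160:280,230:390],(400,300))[:,:,::-1],cv2.resize(b[170:290,160:320],(400,300))[:,:,::-1]]))
print(blobs(mask(a,"red")),blobs(mask(b,"red")));plan([.479,.055,.044],177.1)
E
```

```text
[([320.4, 216.3], [316, 212, 12, 10, 36]), ([441.3, 394.2], [436, 388, 12, 13, 101])] [([230.6, 235.7], [225, 230, 13, 12, 101])]
t2.6 tcp [0.4785 0.0551 0.0456] head 177.1 F [-1.1  0.3  0.3] gap 0.231 gf 0.0 -> shift [-0.05, -0.0, 0.16] turn [-0.   0.1  0. ]
```

View pics/k1.png

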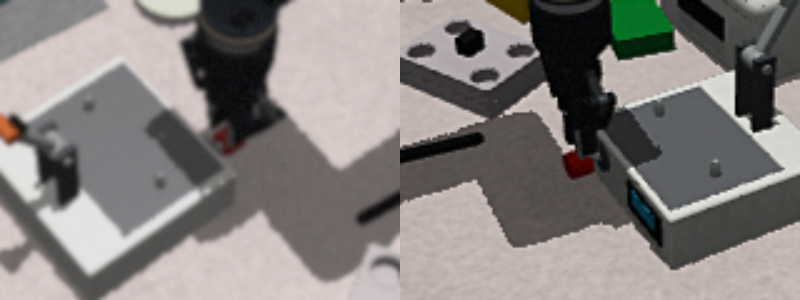

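```bash
python3 - <<'E'
from h import *
from station import cams
i=cams.camera_info("wrist");a=cams.snapshot("wrist");b=cams.snapshot("side")
T=np.array(i["T"]);K=np.array(i["K"])
for w in([.479,.055,.044],[.479,.055,.027],[.467,.055,.044]):
    p=K@(T[:3,:3].T@(np.array(w)-T[:3,3]));print(p[:2]/p[2])
print(blobs(mask(a,"red")))
cv2.imwrite("pics/k2.png",np.hstack([cv2.resize(a[130:370,160:400],(400,400))[:,:,::-1],cv2.resize(b[190:260,200:270],(400,400),interpolation=cv2.INTER_CUBIC)[:,:,::-1]]))
E
```

```text
[277.70074121 256.99324006]
[277.76810655 244.8309625 ]
[276.60228613 237.43599296]
[([279.2, 248.4], [256, 222, 48, 55, 2298])]
```

View pics/k2.png

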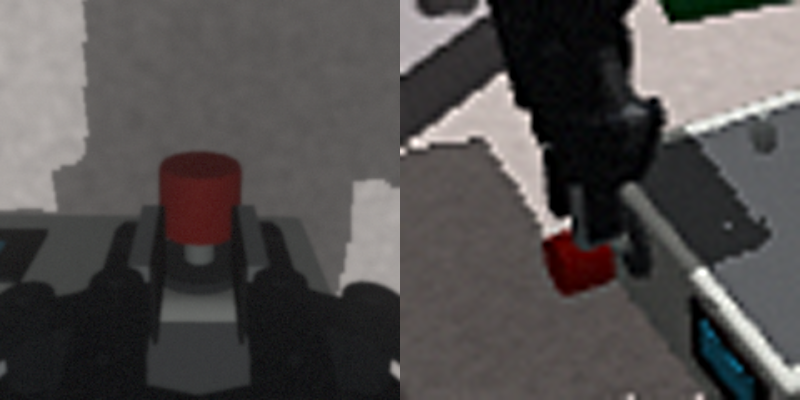

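The wrist crop shows the pads at the knob's rear top, with the knob about 9 mm nearer the robot than the TCP and the tips riding high. I'll open, shift forward, go lower and close again.

{"op": "carry_out", "data": {"targets": [[[0,0,0,0,0,0,6],[0,0,0,0,0,0,6],[0,0,0,0,0,0,6],[0.8,0,0.9,0,0,0,6],[0.8,0,0.9,0,0,0,6],[0.8,0,0.9,0,0,0,2],[0.8,0,0.9,0,0,0,1],[0.8,0,0.9,0,0,0,1],[0.8,0,0.9,0,0,0,1],[0.8,0,0.9,0,0,0,1],[0.8,0,0.9,0,0,0,1]]], "force": 40}}

```text
t: 3.65
tcp_pos: [0.4706, 0.0559, 0.0357]
tool_rot: [0.025, 1.0, 0.0, 0.001]
force: [0.7, 3.1, 1.7]
finger_gap: 0.228
gripper_force: 32.5
```

{"op": "carry_out", "data": {"targets": [[[0.8,0,0,0,0,0,1],[1.6,0,0,0,0,0,1],[2.4,0,0,0,0,0,1],[3.0,0,0,0,0,0,1],[3.2,0,0,0,0,0,1],[3.2,0,0,0,0,0,1],[3.2,0,0,0,0,0,1],[3.2,0,0,0,0,0,1]]]}}

```text
t: 4.32
tcp_pos: [0.4429, 0.0574, 0.0377]
tool_rot: [0.026, 1.0, -0.0, 0.006]
force: [3.3, 7.2, 17.7]
finger_gap: 0.178
gripper_force: 31.9
```

```bash
python3 - <<'E'
from h import *
from station import cams
I={n:cams.camera_info(n) for n in("scene","side")}
a=cams.snapshot("scene");b=cams.snapshot("side");w=cams.snapshot("wrist")
print([x for x in blobs(mask(a,"red"),10)],blobs(mask(b,"red")),blobs(mask(w,"red")))
plan([.479,.055,.044],177.1)
E
```

```text
[([328.3, 210.0], [324, 205, 10, 11, 59]), ([441.3, 394.1], [436, 388, 12, 13, 100])] [([221.8, 240.1], [215, 234, 13, 11, 68])] [([278.7, 269.0], [256, 241, 47, 59, 1821])]
t4.5 tcp [0.4429 0.0574 0.0377] head 177.1 F [ 3.8  7.6 18.1] gap 0.174 gf 31.9 -> shift [-3.62, -0.05, -0.59] turn [ 0.   0.7 -0. ]
```

```bash
python3 - <<'E'
from h import *
from station import cams
I={n:cams.camera_info(n) for n in("scene","side")}
for a,b in(((321.9,214.7),(231.5,234)),((328.3,210),(221.8,240.1))): print(tri([(I["scene"],a),(I["side"],b)]))
i=cams.camera_info("wrist");w=cams.snapshot("wrist");b=cams.snapshot("side")
T=np.array(i["T"]);K=np.array(i["K"])
for p in([.4429,.0574,.0377],[.4429,.0574,.0187]):
    u=K@(T[:3,:3].T@(np.array(p)-T[:3,3]));u=u[:2]/u[2];cv2.circle(w,tuple(int(v) for v in u),2,(0,255,0),-1)
i=I["side"];T=np.array(i["T"]);K=np.array(i["K"])
bb=cv2.resize(b[205:275,185:255],(560,560),interpolation=cv2.INTER_CUBIC)
for p in([.4429,.0574,.0377],[.4429,.0574,.0187]):
    u=K@(T[:3,:3].T@(np.array(p)-T[:3,3]));u=(u[:2]/u[2]-[185,205])*8;cv2.circle(bb,tuple(int(v) for v in u),4,(0,255,0),-1)
cv2.imwrite("pics/k3.png",np.hstack([cv2.resize(w[140:380,160:400],(400,400))[:,:,::-1],cv2.resize(bb,(400,400))[:,:,::-1]]))
E
```

```text
(array([0.47467512, 0.05512868, 0.04693743]), np.float64(0.0023974848489296597))
(array([0.44745865, 0.05331843, 0.04003598]), np.float64(0.0008827223765978828))
```

View pics/k3.png

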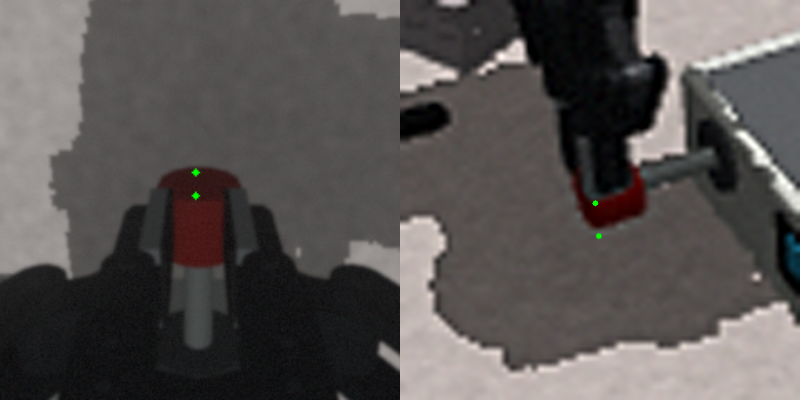

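The side crop shows the tips only on the knob's upper half, so they sit higher than I assumed. The knob is about 27 mm out. I'll regrip lower and finish the pull.

{"op": "carry_out", "data": {"targets": [[[3.2,0,0,0,0,0,6],[3.2,0,0,0,0,0,6],[3.2,0,0,0,0,0,6],[3.2,0,0,0,0,0,6],[3.0,0,1.0,0,0,0,6],[3.0,0,1.0,0,0,0,6],[3.0,0,1.0,0,0,0,1],[3.0,0,1.0,0,0,0,1],[3.0,0,1.0,0,0,0,1],[3.0,0,1.0,0,0,0,1],[3.0,0,1.0,0,0,0,1],[3.0,0,1.0,0,0,0,1]]], "force": 40}}

```text
t: 5.57
tcp_pos: [0.4081, 0.0587, 0.0256]
tool_rot: [0.025, 1.0, -0.0, 0.0]
force: [0.0, 0.2, 0.2]
finger_gap: 0.116
gripper_force: 0.0
```

```bash
python3 - <<'E'
from h import *
from station import cams
I={n:cams.camera_info(n) for n in("scene","side")}
a=cams.snapshot("scene");b=cams.snapshot("side")
A=blobs(mask(a,"red"),10);B=blobs(mask(b,"red"));print(A,B)
print(tri([(I["scene"],A[0][0]),(I["side"],B[-1][0])]));plan([.443,.057,.026],177.1)
E
```

```text
[([329.5, 209.6], [324, 205, 12, 11, 85]), ([441.3, 394.2], [436, 388, 12, 13, 101])] [([221.3, 238.0], [215, 232, 13, 13, 125])]
(array([0.4473369 , 0.05633608, 0.04491667]), np.float64(0.0014757565307341699))
t5.7 tcp [0.408  0.0587 0.0255] head 177.1 F [1.3 1.2 1.1] gap 0.117 gf 0.0 -> shift [-3.5, 0.01, -0.05] turn [-0.  0.  0.]
```

{"op": "carry_out", "data": {"targets": [[[0,0,0,0,0,0,6],[0,0,0,0,0,0,6],[0,0,0,0,0,0,6],[0,0,0,0,0,0,6],[-1.5,0,0,0,0,0,6],[-3.5,0,0,0,0,0,6],[-3.5,0,0,0,0,0,1],[-3.5,0,0,0,0,0,1],[-3.5,0,0,0,0,0,1],[-3.5,0,0,0,0,0,1],[-3.5,0,0,0,0,0,1],[-3.0,0,0,0,0,0,1]]], "force": 40}}

```text
t: 6.67
tcp_pos: [0.442, 0.0574, 0.0258]
tool_rot: [0.026, 1.0, 0.0, 0.005]
force: [12.3, 9.0, -6.4]
finger_gap: 0.303
gripper_force: 39.7
```

{"op": "carry_out", "data": {"targets": [[[0,0,0,0,0,0,6],[0,0,0,0,0,0,6],[0,0,0,0,0,0,6],[0,0,-4,0,0,0,6],[0,0,-8,0,0,0,6],[0,0,-14,0,0,0,6],[0,0,-18,0,0,0,3],[-4,-2,-22,0,0,0,3],[-8,-4,-22,0,0,0,3],[-10,-5.2,-22,0,0,0,3],[-10,-5.2,-22,0,0,0,3],[-10,-5.2,-22,0,0,0,3]]]}}

```text
t: 7.67
tcp_pos: [0.5371, -0.0017, 0.2457]
tool_rot: [0.026, 1.0, -0.001, 0.001]
force: [-0.6, 0.3, 0.4]
finger_gap: 0.355
gripper_force: 0.0
```

```bash
python3 - <<'E'
from h import *
from station import cams,manip
plan([.54,0,.245],177.1)
s=manip.sense();i=cams.camera_info("wrist");w=cams.snapshot("wrist");b=cams.snapshot("side");a=cams.snapshot("scene")
cv2.imwrite("pics/w2.png",w[:,:,::-1]);np.savez("pics/w2.npz",K=i["K"],T=i["T"])
j=cams.camera_info("side");T=np.array(j["T"]);K=np.array(j["K"])
pt=[]
for dz in(0,-.019):
    u=K@(T[:3,:3].T@(s["tcp_pos"]+[0,0,dz]-T[:3,3]));pt.append(u[:2]/u[2])
print(pt)
x,y=(int(v) for v in pt[0]);x0,y0=x-30,y-60
c=cv2.resize(b[y0:y0+84,x0:x0+76],None,fx=5,fy=5,interpolation=cv2.INTER_CUBIC)
for p in pt: cv2.circle(c,tuple(int(v) for v in (p-[x0,y0])*5),3,(0,255,0),-1)
cv2.imwrite("pics/t1.png",np.hstack([w[:,70:490][:,:,::-1],c[:420,:,::-1]]))
print(c.shape)
E
```

```text
t7.7 tcp [ 0.5371 -0.0017  0.2457] head 177.0 F [-0.6  0.3  0.4] gap 0.355 gf 0.0 -> shift [-0.28, 0.18, 0.07] turn [-0.1  0.1 -0.1]
[array([261.42466152, 167.72060266]), array([261.62056515, 175.05871496])]
(420, 380, 3)
```

View pics/t1.png

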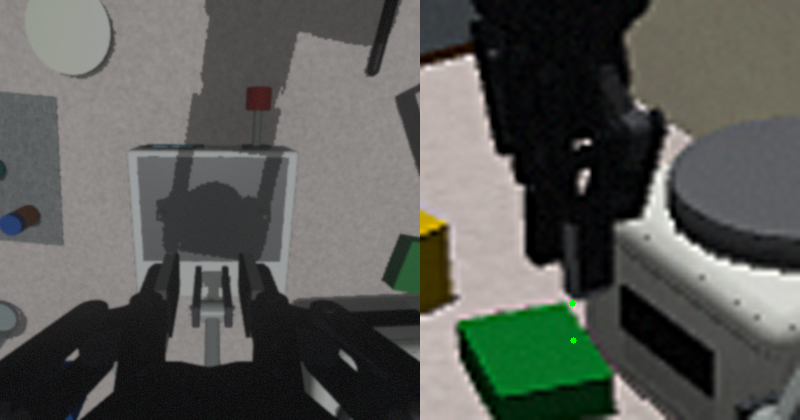

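The tip is about 15 mm behind the reported TCP rather than ahead of it, which also explains the contact readings. I'll use tip z = TCP z + 17 mm. The knob is out, and the base top face is fully visible for an edge fit.

```bash
python3 - <<'E'
from h import *
z=np.load("pics/w2.npz");i={"K":z["K"],"T":z["T"]};im=cv2.imread("pics/w2.png");g=cv2.GaussianBlur(im,(3,3),0)[:,:,1].astype(float)
def line(pts):
    P=np.array([onz(i,p,.065)[:2] for p in pts]).astype(np.float32)
    for _ in range(2):
        vx,vy,x,y=cv2.fitLine(P,cv2.DIST_HUBER,0,.001,.001).ravel();r=np.abs((P-[x,y])@[-vy,vx]);P=P[r<max(.0015,2*np.median(r))]
    return np.degrees(np.arctan2(vy,vx)),x,y,len(P),round(float(np.median(r)),5)
L=[];Rr=[];F=[]
for r in range(165,245,2):
    d=np.diff(g[r,185:222]);L.append((185+np.argmax(d)+.5,r))
    d=np.diff(g[r,345:385]);Rr.append((345+np.argmin(d)+.5,r))
for c in list(range(210,240,2))+list(range(345,362,2)):
    d=np.diff(g[140:165,c]);F.append((c,140+np.argmax(d)+.5))
for n,p in(("L",L),("R",Rr),("F",F)): print(n,line(p),p[::8])
cr=cv2.convertScaleAbs(im[85:275,180:390],alpha=1.6);cv2.imwrite("pics/b1.png",cv2.resize(cr,None,fx=3,fy=3,interpolation=cv2.INTER_CUBIC))
T=i["T"];K=i["K"]
for w in([.5667,-.058,.083],[.5725,.058,.083]):
    p=K@(T[:3,:3].T@(np.array(w)-T[:3,3]));print(p[:2]/p[2])
E
```

```text
L (np.float32(-3.3066273), np.float32(0.5452378), np.float32(-0.09027706), 40, 0.00029) [(np.float64(198.5), 165), (np.float64(199.5), 181), (np.float64(200.5), 197), (np.float64(202.5), 213), (np.float64(203.5), 229)]
R (np.float32(-3.3999152), np.float32(0.5664277), np.float32(0.09289132), 40, 0.00029) [(np.float64(365.5), 165), (np.float64(364.5), 181), (np.float64(362.5), 197), (np.float64(361.5), 213), (np.float64(359.5), 229)]
F (np.float32(86.447136), np.float32(0.49640116), np.float32(-0.017049426), 23, 0.00017) [(210, np.float64(149.5)), (226, np.float64(150.5)), (347, np.float64(150.5))]
[228.46787158 218.39758347]
[334.15657334 218.19698931]
```

View pics/b1.png

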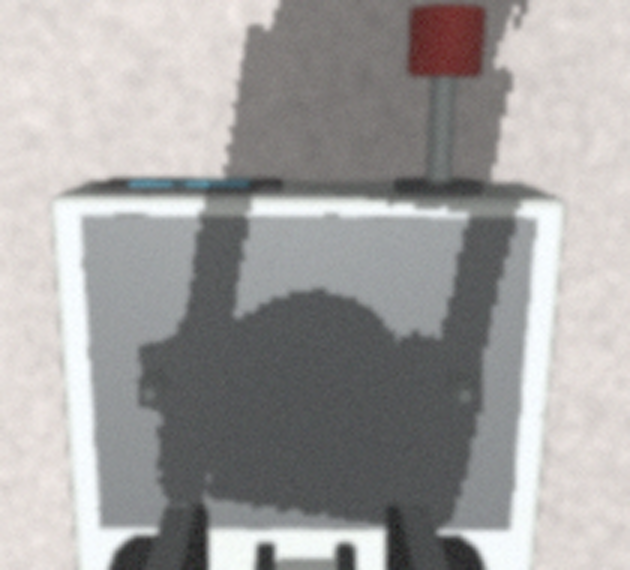

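The crop shows the pegs at wrist pixels (229.7,216) and (335,217), and the red knob well out. Next I'll compute the base pose and plan the move over the block.

```bash
python3 - <<'E'
from h import *
z=np.load("pics/w2.npz");i={"K":z["K"],"T":z["T"]}
p=[onz(i,(229.7,216),.083),onz(i,(335,217),.083)];d=p[1]-p[0];print(np.round(p,4),np.round((p[0]+p[1])/2,4),np.linalg.norm(d),np.degrees(np.arctan2(-d[0],d[1])))
plan([.485,.33,.245],-155.4)
E
```

```text
[[ 0.564  -0.0564  0.083 ]
 [ 0.5712  0.0589  0.083 ]] [0.5676 0.0013 0.083 ] 0.11551397065712318 -3.551347821628974
t7.8 tcp [0.5324 0.001  0.2439] head 177.1 F [-1.3 -0.4 -0.6] gap 0.351 gf 0.0 -> shift [6.38, 32.62, -0.05] turn [  0.1  -0.3 -27.5]
```

```bash
python3 - <<'E'
from h import *
from station import cams
for k in range(2):
    i=cams.camera_info("wrist");im=cams.snapshot("wrist");g=im[:,:,1].astype(np.float32)
    D=cv2.GaussianBlur(g,(0,0),1.2)-cv2.GaussianBlur(g,(0,0),4)
    T=np.array(i["T"]);K=np.array(i["K"]);P=[]
    for w in([.564,-.0568,.083],[.571,.0589,.083]):
        u=K@(T[:3,:3].T@(np.array(w)-T[:3,3]));u=u[:2]/u[2];x,y=(int(round(v)) for v in u)
        s=D[y-6:y+7,x-6:x+7];m=np.clip(s-.5*s.max(),0,None);yy,xx=np.mgrid[y-6:y+7,x-6:x+7]
        q=((xx*m).sum()/m.sum(),(yy*m).sum()/m.sum());P.append(onz(i,q,.083));print(u,np.round(q,1),s.max())
    d=P[1]-P[0];print(np.round(P,4),np.round((P[0]+P[1])/2,4),np.linalg.norm(d),np.degrees(np.arctan2(-d[0],d[1])))
    def edge():
        pass
cv2.imwrite("pics/w3.png",im[:,:,::-1]);plan([.485,.33,.245],-155.4)
E
```

```text
[226.6887693  221.77744243] [228.5 226.2] 11.675331
[332.41019952 222.78089381] [331.7 222.6] 7.23571
[[ 0.5693 -0.0553  0.083 ]
 [ 0.5708  0.0582  0.083 ]] [0.57   0.0014 0.083 ] 0.11349352693312367 -0.768305302631495
[226.5253641  221.59669201] [228.8 226.2] 12.041046
[332.21374529 222.64537544] [331.7 222.6] 7.26754
[[ 0.5695 -0.0549  0.083 ]
 [ 0.5709  0.0584  0.083 ]] [0.5702 0.0017 0.083 ] 0.11324065309606797 -0.7371513931463904
t7.9 tcp [0.5328 0.0013 0.2443] head 177.2 F [ 0.2 -0.2 -0.2] gap 0.349 gf 0.0 -> shift [6.39, 32.6, -0.03] turn [  0.1  -0.2 -27.4]
```

{"op": "carry_out", "data": {"targets": [[[6.4,32.6,0,0,0,-27.4,6],[6.4,32.6,0,0,0,-27.4,6],[6.4,32.6,0,0,0,-27.4,6],[6.4,32.6,0,0,0,-27.4,6],[6.4,32.6,0,0,0,-27.4,6],[6.4,32.6,0,0,0,-27.4,6],[6.4,32.6,0,0,0,-27.4,6],[6.4,32.6,0,0,0,-27.4,6],[6.4,32.6,0,0,0,-27.4,6],[6.4,32.6,0,0,0,-27.4,6],[6.4,32.6,0,0,0,-27.4,6],[6.4,32.6,0,0,0,-27.4,6]]]}}

```text
t: 8.92
tcp_pos: [0.4871, 0.3278, 0.2451]
tool_rot: [-0.212, 0.977, -0.0, -0.001]
force: [-0.4, -0.6, -0.7]
finger_gap: 0.704
gripper_force: 0.0
```

```bash
python3 - <<'E'
from h import *
from station import cams
cams.snapshot("side")
i=cams.camera_info("wrist");im=cams.snapshot("wrist");cv2.imwrite("pics/w4.png",im[:,:,::-1]);np.savez("pics/w4.npz",K=i["K"],T=i["T"])
plan([.471,.323,.245],-155.4)
T=np.array(i["T"]);K=np.array(i["K"])
for w in([.4709,.3238,.062],):
    u=K@(T[:3,:3].T@(np.array(w)-T[:3,3]));print(u[:2]/u[2])
E
```

```text
t9.0 tcp [0.4877 0.3275 0.2453] head -155.6 F [ 0.2 -0.6  0.4] gap 0.703 gf 0.0 -> shift [1.71, 0.28, 0.03] turn [-0.  -0.  -0.2]
[280.96840293 170.92215055]
```

View pics/w4.png

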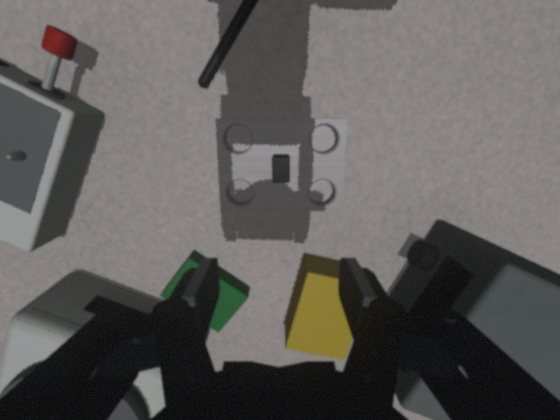

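The wrist picture shows the block square to the tool, with the boss at (281,168), hole rims at about (238,137), (324,137), (240,191) and (321,191), and the yellow and green boxes clear of it.

```bash
python3 - <<'E'
from h import *
z=np.load("pics/w4.npz");i={"K":z["K"],"T":z["T"]};im=cv2.imread("pics/w4.png");g=cv2.cvtColor(im,cv2.COLOR_BGR2GRAY)
b=(g[140:205,255:310]<60).astype(np.uint8);print([(x[0][0]+255,x[0][1]+140,x[1]) for x in blobs(b)])
cs=[onz(i,p,.04) for p in((238,137),(324,137),(240,191),(321,191))];print(np.round(cs,4).tolist(),np.round(np.mean(cs,0),4))
v=cs[1]+cs[3]-cs[0]-cs[2];print(np.degrees(np.arctan2(-v[0],v[1])),np.linalg.norm(v)/2)
c=cv2.HoughCircles(cv2.resize(g[100:230,205:360],None,fx=4,fy=4,interpolation=cv2.INTER_CUBIC),cv2.HOUGH_GRADIENT,1,120,param1=60,param2=18,minRadius=40,maxRadius=75)
if c is not None:
    c=c[0]
    for q in c: p=(q[0]/4+205,q[1]/4+100);print(np.round(p,1),round(q[2]/4,1),np.round(onz(i,p,.04),4))
E
```

```text
[(280.4, 168.4, [18, 15, 16, 28, 437])]
[[0.4591, 0.2643, 0.04], [0.4182, 0.3543, 0.04], [0.5171, 0.2906, 0.04], [0.4766, 0.3799, 0.04]] [0.4677 0.3222 0.04  ]
24.44095338916916 0.098465849739929
[321.9 136.9] 16.4 [0.4191 0.352  0.04  ]
[321.1 189.9] 11.2 [0.4752 0.3794 0.04  ]
```

{"op": "carry_out", "data": {"targets": [[[1.9,0.3,4,0,0,0,6],[1.9,0.3,8,0,0,0,6],[1.9,0.3,12,0,0,0,6],[1.9,0.3,16,0,0,0,6],[1.9,0.3,19,0,0,0,6],[1.9,0.3,21,0,0,0,6],[1.9,0.3,21.4,0,0,0,6],[1.9,0.3,21.4,0,0,0,3],[1.9,0.3,21.4,0,0,0,3],[1.9,0.3,21.4,0,0,0,3],[1.9,0.3,21.4,0,0,0,3]]]}}

```text
t: 9.93
tcp_pos: [0.4705, 0.3243, 0.0333]
tool_rot: [-0.212, 0.977, 0.0, 0.002]
force: [0.3, -0.3, 0.6]
finger_gap: 0.353
gripper_force: 0.0
```

```bash
python3 - <<'E'
from h import *
from station import cams,manip
plan([.469,.3225,.031],-155.6)
i=cams.camera_info("side");b=cams.snapshot("side");w=cams.snapshot("wrist")
cv2.imwrite("pics/g1.png",np.hstack([cv2.resize(w[110:350,160:400],(400,400))[:,:,::-1],cv2.resize(b[140:220,150:230],(400,400),interpolation=cv2.INTER_CUBIC)[:,:,::-1]]))
E
```

```text
t9.9 tcp [0.4705 0.3243 0.0333] head -155.5 F [ 0.3 -0.3  0.6] gap 0.353 gf 0.0 -> shift [0.21, -0.1, 0.23] turn [-0.   0.2  0.1]
```

View pics/g1.png

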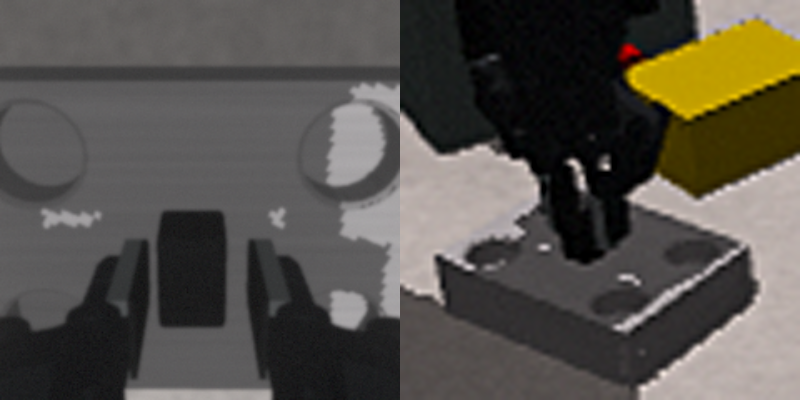

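The crop shows the fingers straddling the boss and centred on it, with no contact yet. I'll close and lift.

{"op": "carry_out", "data": {"targets": [[[0,0,0,0,0,0,0.5],[0,0,0,0,0,0,0.5],[0,0,0,0,0,0,0.5],[0,0,0,0,0,0,0.5],[0,0,0,0,0,0,0.5],[0,0,-0.5,0,0,0,0.5],[0,0,-1,0,0,0,0.5],[0,0,-2,0,0,0,0.5],[0,0,-3,0,0,0,0.5],[0,0,-3,0,0,0,0.5],[0,0,-3,0,0,0,0.5],[0,0,-3,0,0,0,0.5]]], "force": 80}}

```text
t: 11.03
tcp_pos: [0.4689, 0.3239, 0.0615]
tool_rot: [-0.212, 0.977, -0.0, -0.0]
force: [-0.6, -0.1, -7.6]
finger_gap: 0.207
gripper_force: 78.9
```

{"op": "carry_out", "data": {"targets": [[[0,0,-2.5,0,0,0,0.5],[0,0,-5,0,0,0,0.5],[0,0,-7.5,0,0,0,0.5],[0.5,-3,-10,0,0,3,0.5],[1,-6,-10.5,0,0,6,0.5],[1.4,-9,-10.5,0,0,9,0.5],[1.7,-12,-10.5,0,0,12,0.5],[2.1,-15,-10.5,0,0,15,0.5],[2.5,-18,-10.5,0,0,18,0.5],[2.8,-21,-10.5,0,0,20,0.5],[3,-23,-10.5,0,0,22,0.5],[3.1,-24,-10.5,0,0,23,0.5]]]}}

```text
t: 12.03
tcp_pos: [0.5412, 0.0898, 0.1659]
tool_rot: [-0.011, 1.0, -0.001, -0.0]
force: [-0.4, -0.0, -6.9]
finger_gap: 0.207
gripper_force: 80.4
```

```bash
python3 - <<'E'
from h import *
from station import cams
plan([.567,.001,.165],176.6)
i=cams.camera_info("wrist");w=cams.snapshot("wrist")
plan([.567,.001,.165],176.6)
np.savez("pics/w5.npz",K=i["K"],T=i["T"]);cv2.imwrite("pics/w5.png",w[:,:,::-1])
cv2.imwrite("pics/w5v.png",cv2.convertScaleAbs(cv2.resize(w[130:390,80:480],(800,520))[:,:,::-1],alpha=1.5))
E
```

```text
t12.0 tcp [0.5412 0.0898 0.1659] head -178.7 F [-0.4 -0.  -6.9] gap 0.207 gf 80.4 -> shift [-2.38, -8.93, 0.1] turn [-0.1 -0.   4.7]
t12.1 tcp [0.5417 0.0892 0.1659] head -178.7 F [ 0.3 -0.8 -7. ] gap 0.207 gf 80.4 -> shift [-2.33, -8.87, 0.11] turn [-0.1  0.   4.7]
```

View pics/w5v.png

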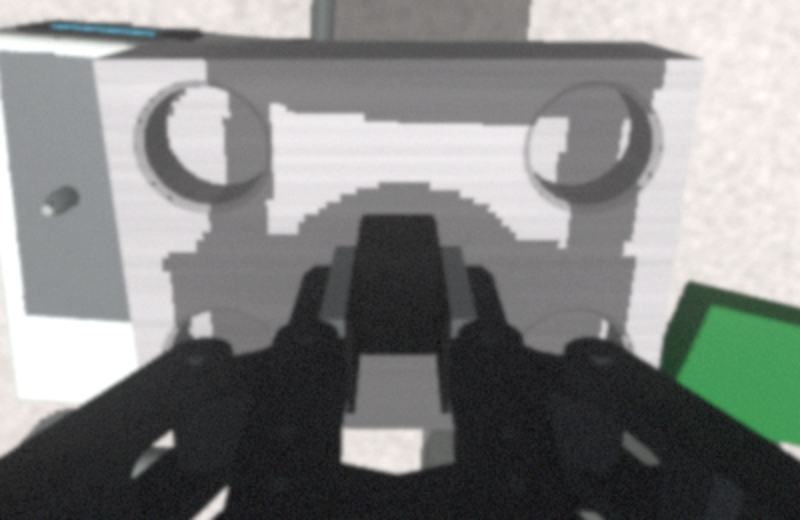

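The picture shows the block held square: the two near hole mouths are centred at (182,202.5) and (376.5,202.5), the front edge is level, and the left peg tip is at (103.5,234).

```bash
python3 - <<'E'
from h import *
from scipy.optimize import brentq
z=np.load("pics/w5.npz");i={"K":z["K"],"T":z["T"]}
L,Q=(182,202.5),(376.5,202.5)
zt=brentq(lambda h:np.linalg.norm(onz(i,Q,h)-onz(i,L,h))-.1,.05,.3);print("top z by width",zt)
tcp=np.array([.5415,.0895,.1659]);hd=np.radians(-178.7);tx=np.array([np.cos(hd),np.sin(hd)]);ty=np.array([np.sin(hd),-np.cos(hd)])
for h in(zt,.174):
    a,b=onz(i,L,h),onz(i,Q,h);v=b-a;m=(a+b)[:2]/2-tx*.032-tcp[:2]
    print(h,"yaw block",np.degrees(np.arctan2(-v[0],v[1])),"block centre minus tcp, tool x,y (mm)",m@tx*1000,m@ty*1000)
a,b=onz(i,(80+95/2,130+58/2),.174),onz(i,(80+700/2,130+57/2),.174);v=b-a;print("front edge yaw",np.degrees(np.arctan2(-v[0],v[1])),np.linalg.norm(v),((a+b)[:2]/2-tx*.055-tcp[:2])@tx)
p=onz(i,(103.5,234),.083);print("left peg",p)
E
```

```text
top z by width 0.17115109085611166
0.17115109085611166 yaw block 1.3187668648345212 block centre minus tcp, tool x,y (mm) 1.9526179024819843 1.1382856896551077
0.174 yaw block 1.3187668648345428 block centre minus tcp, tool x,y (mm) 2.7606680758006212 1.1338992676463933
front edge yaw 1.406923352317676 0.14619175950740773 0.0017306603906125893
left peg [ 0.56335961 -0.05612664  0.083     ]
```

{"op": "carry_out", "data": {"targets": [[[-1,-2.5,0,0,0,2,0.5],[-1.5,-5,0,0,0,4,0.5],[-2,-7,0,0,0,4.8,0.5],[-2.5,-8.5,0,0,0,4.8,0.5],[-2.5,-9,0,0,0,4.8,0.5],[-2.5,-9,1,0,0,4.8,0.5],[-2.5,-9,2,0,0,4.8,0.5],[-2.5,-9,3,0,0,4.8,0.5],[-2.5,-9,3,0,0,4.8,0.5],[-2.5,-9,3,0,0,4.8,0.5],[-2.5,-9,3,0,0,4.8,0.5],[-2.5,-9,3,0,0,4.8,0.5]]]}}

```text
t: 13.08
tcp_pos: [0.5683, 0.0038, 0.1367]
tool_rot: [0.028, 1.0, -0.0, 0.0]
force: [-0.5, -0.1, -7.2]
finger_gap: 0.209
gripper_force: 80.4
```

```bash
python3 - <<'E'
from h import *
plan([.5691,.0,.0975],176.5)
E
```

```text
t13.1 tcp [0.5683 0.0038 0.1367] head 176.8 F [-0.5 -0.1 -7.2] gap 0.209 gf 80.4 -> shift [-0.09, -0.37, 3.92] turn [-0.   0.1  0.3]
```

{"op": "carry_out", "data": {"targets": [[[-0.1,-0.3,0,0,0,0.3,0.5],[-0.1,-0.3,0.5,0,0,0.3,0.5],[-0.1,-0.3,1,0,0,0.3,0.5],[-0.1,-0.3,1.5,0,0,0.3,0.5],[-0.1,-0.3,1.5,0,0,0.3,0.5],[-0.1,-0.3,1.5,0,0,0.3,0.5]]]}}

```text
t: 13.58
tcp_pos: [0.5681, 0.0004, 0.1207]
tool_rot: [0.031, 1.0, 0.0, -0.001]
force: [0.4, 0.2, -8.1]
finger_gap: 0.205
gripper_force: 80.4
```

```bash
python3 - <<'E'
from h import *
from station import cams
plan([.5691,.0,.0975],176.5)
for k in range(3): cams.snapshot("side"); plan([.5691,.0,.0975],176.5)
E
```

```text
t13.6 tcp [5.681e-01 4.000e-04 1.207e-01] head 176.4 F [ 0.4  0.2 -8.1] gap 0.205 gf 80.4 -> shift [-0.1, -0.03, 2.32] turn [ 0.  -0.1 -0.1]
t13.6 tcp [5.685e-01 3.000e-04 1.211e-01] head 176.4 F [ 0.3 -0.4 -7.1] gap 0.207 gf 80.4 -> shift [-0.06, -0.03, 2.36] turn [ 0.  -0.  -0.1]
t13.7 tcp [5.688e-01 3.000e-04 1.213e-01] head 176.4 F [-0.  -0.2 -7.3] gap 0.208 gf 80.4 -> shift [-0.03, -0.03, 2.38] turn [ 0.  -0.  -0.1]
t13.7 tcp [5.690e-01 3.000e-04 1.215e-01] head 176.4 F [ 0.2  0.7 -7.2] gap 0.203 gf 80.4 -> shift [-0.01, -0.03, 2.4] turn [-0.   0.  -0.1]
```

Well aligned, so I'll descend in small steps and watch the force.

{"op": "carry_out", "data": {"targets": [[[0,0,0.3,0,0,0,0.5],[0,0,0.6,0,0,0,0.5],[0,0,0.8,0,0,0,0.5],[0,0,1.0,0,0,0,0.5],[0,0,1.0,0,0,0,0.5]]]}}

```text
t: 14.15
tcp_pos: [0.5684, 0.0004, 0.1108]
tool_rot: [0.031, 1.0, 0.0, -0.001]
force: [-0.4, -0.3, -6.8]
finger_gap: 0.208
gripper_force: 80.4
```

{"op": "carry_out", "data": {"targets": [[[0,0,0.2,0,0,0,0.5],[0,0,0.4,0,0,0,0.5],[0,0,0.6,0,0,0,0.5],[0,0,0.6,0,0,0,0.5]]]}}

```text
t: 14.48
tcp_pos: [0.5684, 0.0004, 0.1049]
tool_rot: [0.031, 1.0, 0.0, -0.0]
force: [-0.1, -0.4, -8.2]
finger_gap: 0.211
gripper_force: 80.4
```

{"op": "carry_out", "data": {"targets": [[[0,0,0.2,0,0,0,0.5],[0,0,0.4,0,0,0,0.5],[0,0,0.6,0,0,0,0.5],[0,0,0.7,0,0,0,0.5],[0,0,0.8,0,0,0,0.5],[0,0,0.8,0,0,0,0.5]]]}}

```text
t: 14.98
tcp_pos: [0.5685, 0.0004, 0.0981]
tool_rot: [0.031, 1.0, -0.0, -0.0]
force: [-2.4, 0.5, -0.3]
finger_gap: 0.207
gripper_force: 81.3
```

{"op": "carry_out", "data": {"targets": [[[0,0,0.2,0,0,0,0.5],[0,0,0.2,0,0,0,0.5],[0,0,0.2,0,0,0,0.5]]]}}

```text
t: 15.23
tcp_pos: [0.5686, 0.0004, 0.0981]
tool_rot: [0.031, 1.0, -0.0, 0.0]
force: [-6.5, 0.9, 13.4]
finger_gap: 0.206
gripper_force: 83.0
```

Seated against a firm stop at the expected height. I'll release, rise, and go in front of the knob with the fingers shut.

{"op": "carry_out", "data": {"targets": [[[0,0,0,0,0,0,5],[0,0,0,0,0,0,5],[0,0,0,0,0,0,5],[0,0,0,0,0,0,5],[0,0,-3,0,0,0,5],[0,0,-7,0,0,0,5],[0,0,-11,0,0,0,5],[4,1,-11,0,0,0,3],[8,2,-11,0,0,0,0],[12,3.5,-11,0,0,0,0],[16.5,4.7,-11,0,0,0,0],[16.5,4.7,-11,0,0,0,0]]]}}

```text
t: 16.23
tcp_pos: [0.3973, 0.06, 0.2043]
tool_rot: [0.03, 1.0, 0.001, -0.006]
force: [-0.0, 0.1, -0.5]
finger_gap: 0.001
gripper_force: 0.0
```

```bash
python3 - <<'E'
from h import *
from station import cams
I={n:cams.camera_info(n) for n in("scene","side")}
a=cams.snapshot("scene");b=cams.snapshot("side");cv2.imwrite("pics/s2.png",a[:,:,::-1]);cv2.imwrite("pics/d2.png",b[:,:,::-1])
A=blobs(mask(a,"red"),10);B=blobs(mask(b,"red"));print(tri([(I["scene"],A[0][0]),(I["side"],B[-1][0])]))
for n,im in(("scene",a),("side",b)):
    T=np.array(I[n]["T"]);K=np.array(I[n]["K"]);u=K@(T[:3,:3].T@(np.array([.5672,.0011,.118])-T[:3,3]));x,y=(int(v) for v in u[:2]/u[2])
    g=cv2.cvtColor(im,cv2.COLOR_RGB2GRAY)[y-14:y+15,x-14:x+15];print(n,u[:2]/u[2],[(q[0][0]+x-14,q[0][1]+y-14,q[1]) for q in blobs((g<45).astype(np.uint8),20)])
plan([.407,.0585,.026],176.5)
E
```

```text
(array([0.44769049, 0.05618134, 0.04493822]), np.float64(0.001845239607972612))
scene [279.50805254 206.1343126 ] [(278.8, 206.8, [9, 9, 11, 13, 92])]
side [272.59482498 209.68264572] [(273.9, 210.6, [10, 10, 13, 13, 134])]
t16.3 tcp [0.405  0.0582 0.2055] head 176.5 F [ 0.2 -0.2  1.1] gap -0.004 gf 0.0 -> shift [-0.21, 0.04, 17.95] turn [ 0. -0. -0.]
```

The boss is within about 1 px of its predicted seated place in both views. I'll descend and push the knob.

{"op": "carry_out", "data": {"targets": [[[0.2,0,4,0,0,0,0],[0.2,0,8,0,0,0,0],[0.2,0,12,0,0,0,0],[0.2,0,16,0,0,0,0],[0.2,0,17.8,0,0,0,0],[0.2,0,17.8,0,0,0,0],[-1,0,17.8,0,0,0,0],[-2,0,17.8,0,0,0,0],[-3,0,17.8,0,0,0,0],[-4,0,17.8,0,0,0,0],[-4.5,0,17.8,0,0,0,0],[-4.5,0,17.8,0,0,0,0]]]}}

```text
t: 17.33
tcp_pos: [0.4547, 0.0544, 0.0281]
tool_rot: [0.031, 1.0, -0.0, 0.002]
force: [0.4, 0.4, 0.8]
finger_gap: -0.001
gripper_force: 0.1
```

{"op": "carry_out", "data": {"targets": [[[-0.3,0,0,0,0,0,0],[-0.6,0,0,0,0,0,0],[-0.8,0,0,0,0,0,0],[-0.8,0,0,0,0,0,0]]]}}

```text
t: 17.67
tcp_pos: [0.4545, 0.0547, 0.0278]
tool_rot: [0.031, 1.0, 0.0, -0.005]
force: [-9.0, -2.5, 7.6]
finger_gap: -0.001
gripper_force: 4.7
```

```bash
python3 - <<'E'
from h import *
from station import cams
I={n:cams.camera_info(n) for n in("scene","side")}
a=cams.snapshot("scene");b=cams.snapshot("side")
A=blobs(mask(a,"red"),10);B=blobs(mask(b,"red"));print(A,B)
plan([.407,.0585,.026],176.5)
E
```

```text
[([320.9, 215.3], [315, 210, 12, 12, 90]), ([441.4, 394.2], [436, 388, 12, 13, 99])] [([233.2, 234.5], [228, 229, 11, 12, 98])]
t17.8 tcp [0.4544 0.0547 0.0278] head 176.5 F [-9.2 -2.3  6.9] gap 0.001 gf 4.6 -> shift [4.76, 0.08, 0.23] turn [ 0.  -0.6 -0. ]
```

The knob met a firm stop (9 N) back at its home place. Now the vials: rise and look from above the mat.

{"op": "carry_out", "data": {"targets": [[[3,0,0,0,0,0,0],[3,0,-4,0,0,0,0],[3,0,-8,0,0,0,0],[3,0,-12,0,0,0,3],[3,-3,-16,0,0,0,5],[0,-7,-20,0,0,0,5],[-1,-11,-20,0,0,0,5],[-2,-15,-20,0,0,0,5],[-3,-19,-20,0,0,0,5],[-4,-23,-20,0,0,0,5],[-5,-27,-20,0,0,0,5],[-6,-31,-20,0,0,0,5]]]}}

```text
t: 18.77
tcp_pos: [0.4978, -0.241, 0.2287]
tool_rot: [0.031, 1.0, -0.001, 0.002]
force: [1.5, -0.6, -0.1]
finger_gap: 0.586
gripper_force: 0.0
```

```bash
cat > v.py <<'E'
from h import *
from station import cams
I={n:cams.camera_info(n) for n in("scene","side")}
def vials():
    cams.snapshot("scene")
    i=cams.camera_info("wrist");w=cams.snapshot("wrist");a=cams.snapshot("scene");b=cams.snapshot("side")
    cv2.imwrite("pics/vw.png",w[:,:,::-1])
    for c in("blue","teal"):
        print(c,"wrist z.046",[(q[0],np.round(onz(i,q[0],.044)[:2],4).tolist(),q[1][4]) for q in blobs(mask(w,c),100)])
    for c in("blue","teal"):
        for q in blobs(mask(a,c)):
            for p in blobs(mask(b,c)):
                x,e=tri([(I["scene"],q[0]),(I["side"],p[0])])
                if e<.004 and 0<x[2]<.2 and abs(x[1])<.6: print(c,"2view",np.round(x,4),round(e,4))
vials();plan([.467,-.335,.2],176.5)
E
python3 v.py
```

```text
blue wrist z.046 [([203.4, 157.5], [0.4657, -0.3333], 471), ([192.0, 223.1], [0.5419, -0.3579], 399), ([283.8, 245.7], [0.5778, -0.2509], 329), ([418.4, 412.0], [0.8563, -0.0697], 368)]
teal wrist z.046 [([254.8, 191.5], [0.5081, -0.2799], 510), ([121.0, 276.7], [0.6078, -0.4587], 285)]
blue 2view [ 0.4668 -0.3356  0.0412] 0.0002
blue 2view [ 0.5432 -0.3597  0.0407] 0.0008
blue 2view [ 0.5791 -0.2526  0.0411] 0.0003
blue 2view [ 0.8344 -0.3646  0.0519] 0.0018
blue 2view [ 0.7669 -0.1088  0.1232] 0.0
teal 2view [ 0.6092 -0.4611  0.0253] 0.0003
teal 2view [ 0.5134 -0.2826  0.0245] 0.0005
t19.0 tcp [ 0.4971 -0.2397  0.2278] head 176.3 F [0.2 0.3 0.2] gap 0.587 gf 0.0 -> shift [2.39, -9.7, 2.78] turn [-0.1  0.1 -0.2]
```

{"op": "carry_out", "data": {"targets": [[[0.8,-4,2,0,0,0,5],[1.6,-7,6,0,0,0,5],[2.5,-9.6,10,0,0,0,5],[2.5,-9.6,13,0,0,0,5],[2.5,-9.6,13,0,0,0,5],[2.5,-9.6,13,0,0,0,5]]]}}

```text
t: 19.47
tcp_pos: [0.4641, -0.3298, 0.0953]
tool_rot: [0.031, 1.0, 0.003, -0.002]
force: [0.3, -0.1, 1.2]
finger_gap: 0.584
gripper_force: 0.0
```

```bash
python3 - <<'E'
from h import *
from station import cams
cams.snapshot("side");plan([.466,-.3345,.012],176.5)
E
```

```text
t19.5 tcp [ 0.4657 -0.3307  0.0975] head 176.5 F [ 0.  -0.2  0.5] gap 0.584 gf 0.0 -> shift [-0.06, -0.39, 8.55] turn [ 0.1 -0.1 -0. ]
```

{"op": "carry_out", "data": {"targets": [[[0,-0.3,3,0,0,0,5],[0,-0.3,6,0,0,0,5],[0,-0.3,8,0,0,0,5],[0,-0.3,8.6,0,0,0,5],[0,-0.3,8.6,0,0,0,5],[0,-0.3,8.6,0,0,0,1.5],[0,-0.3,8.6,0,0,0,1.5],[0,-0.3,8.6,0,0,0,1.5],[0,-0.3,8.6,0,0,0,1.5],[0,-0.3,8.6,0,0,0,1.5]]], "force": 30}}

```text
t: 20.35
tcp_pos: [0.467, -0.3361, 0.0139]
tool_rot: [0.031, 1.0, -0.001, 0.002]
force: [0.0, 2.1, 7.8]
finger_gap: 0.314
gripper_force: 29.5
```

```bash
python3 - <<'E'
from h import *
plan([.466,-.3345,.012],176.5)
b=np.array([.5672,.0011]);c,s=np.cos(np.radians(-3.5)),np.sin(np.radians(-3.5))
for h in((-32,-50),(-32,50),(32,-50),(32,50)): print(h,np.round(b+np.array([[c,-s],[s,c]])@np.array(h)/1000,4))
E
```

```text
t20.4 tcp [ 0.467  -0.3361  0.0139] head 176.4 F [0.  2.1 7.8] gap 0.314 gf 29.5 -> shift [0.11, 0.16, 0.19] turn [-0.1  0.2 -0.1]
(-32, -50) [ 0.5322 -0.0469]
(-32, 50) [0.5383 0.053 ]
(32, -50) [ 0.5961 -0.0508]
(32, 50) [0.6022 0.0491]
```

{"op": "carry_out", "data": {"targets": [[[0,0,-3,0,0,0,1.5],[0,0,-7,0,0,0,1.5],[0,0,-11,0,0,0,1.5],[-0.5,3,-14.5,0,0,0,1.5],[-1,7,-14.5,0,0,0,1.5],[-1.7,11,-14.5,0,0,0,1.5],[-2.4,15,-14.5,0,0,0,1.5],[-3,19,-14.5,0,0,0,1.5],[-3.7,23,-14.5,0,0,0,1.5],[-4.3,26.5,-14.5,0,0,0,1.5],[-4.7,29.2,-14.5,0,0,0,1.5],[-4.7,29.2,-14.5,0,0,0,1.5]]]}}

```text
t: 21.35
tcp_pos: [0.5309, -0.0421, 0.1574]
tool_rot: [0.029, 1.0, 0.001, 0.001]
force: [-1.1, -0.4, -1.2]
finger_gap: 0.311
gripper_force: 29.8
```

```bash
cat > hole.py <<'E'
from h import *
from station import cams
import sys
for k in range(3): cams.snapshot("side")
w=cams.snapshot("wrist");cv2.imwrite("pics/in.png",w[:,:,::-1]);print(blobs(mask(w,"blue"),300))
plan([float(v) for v in sys.argv[1:4]],176.5)
E
python3 hole.py .5322 -.0469 .0985
```

```text
[([72.7, 261.1], [59, 247, 29, 28, 583]), ([278.9, 280.4], [250, 249, 58, 61, 2659])]
t21.6 tcp [ 0.5308 -0.0478  0.1569] head 176.4 F [ 0.3 -0.4 -0.6] gap 0.312 gf 29.8 -> shift [-0.13, 0.11, 5.84] turn [-0.   0.1 -0.1]
```

```bash
python3 - <<'E'
from h import *
from station import cams,manip
i=cams.camera_info("wrist");w=cams.snapshot("wrist");s=manip.sense()
m=mask(w,"blue");m[:,:200]=0;m[:,360:]=0
ys,xs=np.nonzero(m);print("cols",np.percentile(xs,[1,50,99]),"rows",ys.min(),ys.max(),[int((m[r]>0).sum()) for r in range(ys.min(),ys.max(),6)])
for h in(.033,.026):
    z=s["tcp_pos"][2]+h
    for p in((278.9,ys.min()),(278.9,ys.max()),(278.9,280.4)): print(h,np.round((onz(i,p,z)-s["tcp_pos"])*1000,1))
# hole rims, other holes
g=cv2.cvtColor(w,cv2.COLOR_RGB2GRAY)
c=cv2.HoughCircles(cv2.resize(g[120:330,160:500],None,fx=2,fy=2,interpolation=cv2.INTER_CUBIC),cv2.HOUGH_GRADIENT,1,60,param1=60,param2=25,minRadius=35,maxRadius=75)
for q in ([] if c is None else c[0]): p=(q[0]/2+160,q[1]/2+120);print("circ",np.round(p,1),q[2]/2,np.round(onz(i,p,.105),4))
cv2.imwrite("pics/in1.png",cv2.resize(w[120:370,160:480],(800,625))[:600,:,::-1])
E
```

```text
cols [251. 279. 306.] rows 249 309 [5, 23, 40, 50, 54, 58, 57, 56, 48, 38]
0.033 [-20.1   2.2  33. ]
0.033 [10.7  0.3 33. ]
0.033 [-4.5  1.2 33. ]
0.026 [-16.9   2.   26. ]
0.026 [15.6 -0.  26. ]
0.026 [-0.4  1.  26. ]
circ [413.2 228.8] 21.75 [0.5393 0.0501 0.105 ]
circ [280.2 296.2] 23.0 [ 0.5895 -0.0498  0.105 ]
```

View pics/in1.png

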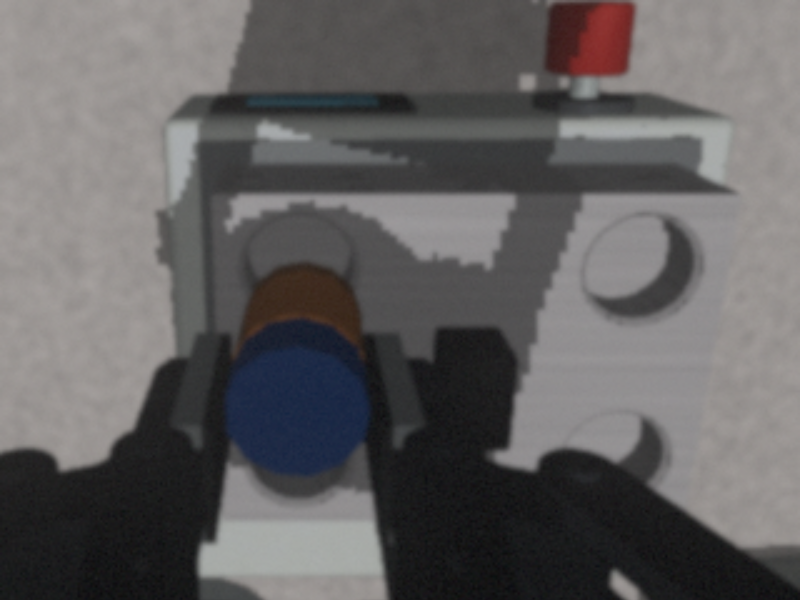

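The crop shows the front-right hole at (417,227) px, as predicted, and the vial held upright over the front-left hole. I'll correct by 3 mm and descend in stages.

{"op": "carry_out", "data": {"targets": [[[-0.3,0,1,0,0,0,1.5],[-0.3,0,2,0,0,0,1.5],[-0.3,0,3,0,0,0,1.5],[-0.3,0,3.5,0,0,0,1.5],[-0.3,0,4,0,0,0,1.5],[-0.3,0,4.5,0,0,0,1.5],[-0.3,0,4.5,0,0,0,1.5]]]}}

```text
t: 22.18
tcp_pos: [0.5328, -0.047, 0.1101]
tool_rot: [0.031, 1.0, 0.0, -0.001]
force: [-0.3, -0.4, 0.3]
finger_gap: 0.314
gripper_force: 29.8
```

{"op": "carry_out", "data": {"targets": [[[0,0,0.4,0,0,0,1.5],[0,0,0.8,0,0,0,1.5],[0,0,1.1,0,0,0,1.5],[0,0,1.1,0,0,0,1.5]]]}}

```text
t: 22.52
tcp_pos: [0.534, -0.0471, 0.101]
tool_rot: [0.031, 1.0, -0.0, 0.001]
force: [-1.1, 0.9, 2.9]
finger_gap: 0.319
gripper_force: 30.1
```

{"op": "carry_out", "data": {"targets": [[[0,0,0,0,0,0,4.5],[0,0,0,0,0,0,4.5],[0,0,0,0,0,0,4.5],[0,0,-2,0,0,0,4.5],[0,0,-5,0,0,0,4.5],[0,0,-9,0,0,0,4.5],[-0.5,-4,-11,0,0,0,5],[-1,-8,-11,0,0,0,5],[-1.4,-12,-11,0,0,0,5],[-1.8,-16,-11,0,0,0,5],[-2.2,-20,-11,0,0,0,5],[-2.4,-23.5,-11,0,0,0,5]]]}}

```text
t: 23.52
tcp_pos: [0.5429, -0.2859, 0.2104]
tool_rot: [0.032, 1.0, -0.0, 0.0]
force: [1.2, 0.1, -0.1]
finger_gap: 0.59
gripper_force: 0.0
```

```bash
python3 v.py; python3 -c "
from h import *;plan([.5425,-.3593,.095],176.5)"
```

```text
blue wrist z.046 [([219.8, 191.0], [0.542, -0.3581], 485), ([319.7, 216.1], [0.5776, -0.2509], 420)]
teal wrist z.046 [([288.5, 157.1], [0.5104, -0.2817], 526), ([140.4, 251.8], [0.6079, -0.4588], 346)]
blue 2view [ 0.5432 -0.3597  0.0407] 0.0008
blue 2view [ 0.5794 -0.2529  0.0402] 0.0006
blue 2view [ 0.8345 -0.3648  0.0513] 0.0015
blue 2view [ 0.5334 -0.0467  0.1276] 0.0006
teal 2view [ 0.609  -0.4612  0.0256] 0.0003
teal 2view [ 0.513  -0.2828  0.024 ] 0.0006
t23.7 tcp [ 0.5423 -0.2838  0.2098] head 176.3 F [ 0.6  0.6 -0.4] gap 0.583 gf 0.0 -> shift [7.18, -5.59, 0.98] turn [ 0.1 -0.  -0.2]
t23.7 tcp [ 0.5423 -0.2838  0.2098] head 176.3 F [ 0.6  0.6 -0.4] gap 0.583 gf 0.0 -> shift [-0.52, -7.54, 11.47] turn [ 0.1 -0.  -0.2]
```

{"op": "carry_out", "data": {"targets": [[[-0.2,-3.5,3,0,0,0,5],[-0.5,-7.5,6,0,0,0,5],[-0.5,-7.5,10,0,0,0,5],[-0.5,-7.5,11,0,0,0,5],[-0.5,-7.5,11,0,0,0,5],[-0.5,-7.5,11,0,0,0,5]]]}}

```text
t: 24.22
tcp_pos: [0.5428, -0.356, 0.0994]
tool_rot: [0.03, 1.0, 0.001, -0.001]
force: [-0.4, 0.1, 1.6]
finger_gap: 0.583
gripper_force: 0.0
```

```bash
python3 - <<'E'
from h import *
from station import cams
cams.snapshot("side");cams.snapshot("side");plan([.5428,-.3590,.0125],176.5)
E
```

```text
t24.3 tcp [ 0.5445 -0.3576  0.1021] head 176.5 F [ 0.2 -0.2 -0.3] gap 0.583 gf 0.0 -> shift [0.18, -0.14, 8.96] turn [-0.1  0.1  0. ]
```

{"op": "carry_out", "data": {"targets": [[[0.2,-0.1,3,0,0,0,5],[0.2,-0.1,6,0,0,0,5],[0.2,-0.1,8,0,0,0,5],[0.2,-0.1,9,0,0,0,5],[0.2,-0.1,9,0,0,0,5],[0.2,-0.1,9,0,0,0,1.5],[0.2,-0.1,9,0,0,0,1.5],[0.2,-0.1,9,0,0,0,1.5],[0.2,-0.1,9,0,0,0,1.5],[0.2,-0.1,9,0,0,0,1.5]]], "force": 30}}

```text
t: 25.15
tcp_pos: [0.5426, -0.3601, 0.0126]
tool_rot: [0.031, 1.0, -0.001, 0.002]
force: [1.1, 1.3, 5.4]
finger_gap: 0.311
gripper_force: 29.9
```

{"op": "carry_out", "data": {"targets": [[[0,0,-3,0,0,0,1.5],[0,0,-7,0,0,0,1.5],[0,0,-11,0,0,0,1.5],[0.2,4,-15,0,0,0,1.5],[0.4,8,-16,0,0,0,1.5],[0.7,12,-16,0,0,0,1.5],[1,16,-16,0,0,0,1.5],[1.3,20,-16,0,0,0,1.5],[1.6,24,-16,0,0,0,1.5],[1.9,28,-16,0,0,0,1.5],[2.2,32,-16,0,0,0,1.5],[2.5,36,-16,0,0,0,1.5]]]}}

```text
t: 26.15
tcp_pos: [0.5383, 0.002, 0.1709]
tool_rot: [0.031, 1.0, -0.0, 0.0]
force: [2.0, -1.0, 0.1]
finger_gap: 0.314
gripper_force: 29.8
```

{"op": "carry_out", "data": {"targets": [[[0.2,4,0,0,0,0,1.5],[0.3,5.2,0,0,0,0,1.5],[0.3,5.2,0,0,0,0,1.5],[0.3,5.2,0,0,0,0,1.5],[0.3,5.2,0,0,0,0,1.5]]]}}

```text
t: 26.57
tcp_pos: [0.5393, 0.0513, 0.1706]
tool_rot: [0.031, 1.0, -0.0, 0.0]
force: [1.2, -0.9, -0.5]
finger_gap: 0.313
gripper_force: 29.8
```

```bash
python3 hole.py .5398 .053 .1105
```

```text
[([138.1, 231.1], [118, 213, 41, 37, 1134]), ([278.3, 283.3], [249, 252, 59, 61, 2623])]
t26.8 tcp [0.5392 0.0509 0.1704] head 176.3 F [ 0.4 -0.9 -0. ] gap 0.314 gf 29.8 -> shift [-0.05, 0.22, 5.99] turn [-0.   0.  -0.2]
```

{"op": "carry_out", "data": {"targets": [[[0,0.2,1,0,0,0,1.5],[0,0.2,2,0,0,0,1.5],[0,0.2,3,0,0,0,1.5],[0,0.2,4,0,0,0,1.5],[0,0.2,5,0,0,0,1.5],[0,0.2,5.5,0,0,0,1.5],[0,0.2,6,0,0,0,1.5],[0,0.2,6,0,0,0,1.5]]]}}

```text
t: 27.43
tcp_pos: [0.5388, 0.0538, 0.109]
tool_rot: [0.031, 1.0, -0.001, -0.001]
force: [0.6, -3.3, -2.1]
finger_gap: 0.314
gripper_force: 30.0
```

{"op": "carry_out", "data": {"targets": [[[0,-0.1,0.3,0,0,0,1.5],[0,-0.1,0.6,0,0,0,1.5],[0,-0.1,0.9,0,0,0,1.5],[0,-0.1,0.9,0,0,0,1.5]]]}}

```text
t: 27.77
tcp_pos: [0.5387, 0.0536, 0.1008]
tool_rot: [0.031, 1.0, 0.0, -0.0]
force: [1.0, -0.5, -1.4]
finger_gap: 0.31
gripper_force: 30.2
```

{"op": "carry_out", "data": {"targets": [[[0,0,0.1,0,0,0,1.5],[0,0,0.1,0,0,0,4.5],[0,0,0.1,0,0,0,4.5],[0,0,0.1,0,0,0,4.5],[0,0,-2,0,0,0,4.5],[0,0,-6,0,0,0,4.5],[0,0,-10,0,0,0,4.5],[-1,-4,-11,0,0,0,5],[-2,-8,-11,0,0,0,5],[-3,-12,-11,0,0,0,5],[-4,-16,-11,0,0,0,5],[-5,-20,-11,0,0,0,5]]]}}

```text
t: 28.77
tcp_pos: [0.5765, -0.1509, 0.212]
tool_rot: [0.031, 1.0, -0.0, 0.0]
force: [0.3, -0.1, 0.1]
finger_gap: 0.586
gripper_force: 0.0
```

```bash
python3 v.py; python3 -c "
from h import *;plan([.5786,-.2520,.1],176.5)"
```

```text
blue wrist z.046 [([548.1, 144.3], [0.5514, 0.1196], 740), ([425.3, 144.9], [0.5436, -0.0063], 1001), ([196.9, 191.9], [0.578, -0.2501], 484), ([230.3, 356.0], [0.8002, -0.239], 200), ([154.4, 390.6], [0.8521, -0.3495], 1014)]
teal wrist z.046 [([161.8, 130.8], [0.5115, -0.2766], 741), ([19.3, 229.1], [0.6082, -0.4587], 384)]
blue 2view [ 0.5791 -0.2526  0.0411] 0.0006
blue 2view [ 0.8345 -0.364   0.0522] 0.0016
blue 2view [ 0.5341 -0.0454  0.1268] 0.0005
blue 2view [0.5398 0.0532 0.1271] 0.0005
blue 2view [ 0.767  -0.1088  0.1234] 0.0002
teal 2view [ 0.6092 -0.4611  0.0259] 0.0004
teal 2view [ 0.5128 -0.283   0.0255] 0.0004
t29.0 tcp [ 0.5761 -0.1504  0.2112] head 176.3 F [-1.   0.  -0.5] gap 0.588 gf 0.0 -> shift [9.69, -19.14, 1.11] turn [ 0.  -0.  -0.2]
t29.0 tcp [ 0.5761 -0.1504  0.2112] head 176.3 F [-1.   0.  -0.5] gap 0.588 gf 0.0 -> shift [-0.91, -10.14, 11.11] turn [ 0.  -0.  -0.2]
```

Both vials are seated (cap z ≈ 0.127). The third is at (0.579, -0.252).

{"op": "carry_out", "data": {"targets": [[[-0.4,-4,2,0,0,0,5],[-0.8,-8,5,0,0,0,5],[-0.9,-10.1,9,0,0,0,5],[-0.9,-10.1,11,0,0,0,5],[-0.9,-10.1,11,0,0,0,5],[-0.9,-10.1,11,0,0,0,5]]]}}

```text
t: 29.47
tcp_pos: [0.5775, -0.2482, 0.0998]
tool_rot: [0.031, 1.0, 0.002, -0.002]
force: [0.0, 1.5, 0.1]
finger_gap: 0.586
gripper_force: 0.0
```

```bash
python3 - <<'E'
from h import *
from station import cams
cams.snapshot("side");cams.snapshot("side");plan([.5787,-.2520,.0125],176.5)
E
```

```text
t29.6 tcp [ 0.5801 -0.2491  0.1031] head 176.5 F [-0.4  0.3 -0.2] gap 0.586 gf 0.0 -> shift [0.14, -0.29, 9.06] turn [-0.   0.1  0. ]
```

{"op": "carry_out", "data": {"targets": [[[0.1,-0.2,3,0,0,0,5],[0.1,-0.2,6,0,0,0,5],[0.1,-0.2,8,0,0,0,5],[0.1,-0.2,9.1,0,0,0,5],[0.1,-0.2,9.1,0,0,0,5],[0.1,-0.2,9.1,0,0,0,1.5],[0.1,-0.2,9.1,0,0,0,1.5],[0.1,-0.2,9.1,0,0,0,1.5],[0.1,-0.2,9.1,0,0,0,1.5],[0.1,-0.2,9.1,0,0,0,1.5]]], "force": 30}}

```text
t: 30.4
tcp_pos: [0.5796, -0.253, 0.0126]
tool_rot: [0.031, 1.0, -0.001, 0.002]
force: [0.6, 2.7, 8.0]
finger_gap: 0.313
gripper_force: 29.8
```

{"op": "carry_out", "data": {"targets": [[[0,0,-3,0,0,0,1.5],[0,0,-7,0,0,0,1.5],[0,0,-11,0,0,0,1.5],[0,2,-15,0,0,0,1.5],[-0.1,6,-15.5,0,0,0,1.5],[-0.2,10,-15.5,0,0,0,1.5],[-0.3,14,-15.5,0,0,0,1.5],[-0.4,18,-15.5,0,0,0,1.5],[-0.5,20.2,-15.5,0,0,0,1.5],[-0.5,20.2,-15.5,0,0,0,1.5],[-0.5,20.2,-15.5,0,0,0,1.5],[-0.5,20.2,-15.5,0,0,0,1.5]]]}}

```text
t: 31.4
tcp_pos: [0.5958, -0.052, 0.1657]
tool_rot: [0.031, 1.0, -0.0, 0.0]
force: [-0.3, -0.3, -0.6]
finger_gap: 0.317
gripper_force: 29.7
```

```bash
python3 hole.py .597 -.0508 .1105
```

```text
[([447.7, 136.5], [425, 115, 46, 45, 1615]), ([284.2, 137.5], [263, 116, 43, 44, 1435]), ([278.8, 281.7], [249, 250, 60, 61, 2604])]
t31.6 tcp [ 0.5956 -0.0528  0.1654] head 176.3 F [-0.8 -0.4  0.1] gap 0.317 gf 29.7 -> shift [-0.13, 0.21, 5.49] turn [-0.   0.  -0.2]
```

{"op": "carry_out", "data": {"targets": [[[-0.1,0.2,1,0,0,0,1.5],[-0.1,0.2,2,0,0,0,1.5],[-0.1,0.2,3,0,0,0,1.5],[-0.1,0.2,4,0,0,0,1.5],[-0.1,0.2,5,0,0,0,1.5],[-0.1,0.2,5.5,0,0,0,1.5],[-0.1,0.2,5.5,0,0,0,1.5],[-0.1,0.2,5.5,0,0,0,1.5]]]}}

```text
t: 32.27
tcp_pos: [0.5992, -0.0508, 0.1107]
tool_rot: [0.031, 1.0, -0.001, 0.003]
force: [3.0, -3.2, -1.7]
finger_gap: 0.31
gripper_force: 31.3
```

{"op": "carry_out", "data": {"targets": [[[-0.1,-0.1,0.3,0,0,0,1.5],[-0.1,-0.1,0.6,0,0,0,1.5],[-0.1,-0.1,0.9,0,0,0,1.5],[-0.1,-0.1,1.1,0,0,0,1.5],[-0.1,-0.1,1.1,0,0,0,1.5]]]}}

```text
t: 32.68
tcp_pos: [0.5985, -0.051, 0.0989]
tool_rot: [0.031, 1.0, -0.0, 0.001]
force: [4.5, -3.0, 0.1]
finger_gap: 0.311
gripper_force: 31.5
```

{"op": "carry_out", "data": {"targets": [[[0,0,0,0,0,0,4.5],[0,0,0,0,0,0,4.5],[0,0,0,0,0,0,4.5],[0,0,-2,0,0,0,4.5],[0,0,-6,0,0,0,4.5],[0,0,-10,0,0,0,4],[0,0,-14,0,0,0,2],[0,0,-17,0,0,0,0],[-4,1,-17,0,0,0,0],[-8,3,-17,0,0,0,0],[-12,5,-17,0,0,0,0],[-13.6,5.1,-17,0,0,0,0]]]}}

```text
t: 33.68
tcp_pos: [0.7384, -0.0045, 0.2688]
tool_rot: [0.03, 1.0, 0.001, -0.0]
force: [-0.1, -0.2, -0.0]
finger_gap: -0.001
gripper_force: 0.0
```

```bash
cat >> v.py <<'E'
a=cams.snapshot("scene");b=cams.snapshot("side")
for q in blobs(mask(a,"orange"),30):
    for p in blobs(mask(b,"orange"),30):
        x,e=tri([(I["scene"],q[0]),(I["side"],p[0])])
        if e<.005 and .45<x[0]<.75 and abs(x[1])<.06 and x[2]>.12: print("bar",np.round(x,4),round(e,4))
E
python3 v.py; python3 -c "
from h import *;plan([.735,-.008,.19],176.5)"
```

```text
blue wrist z.046 [([215.3, 31.4], [0.5742, -0.064], 893), ([180.2, 223.4], [0.7939, -0.1371], 648), ([63.2, 272.3], [0.8554, -0.3097], 3583)]
teal wrist z.046 []
blue 2view [ 0.8346 -0.3623  0.0532] 0.0016
blue 2view [ 0.5331 -0.0457  0.1273] 0.0002
blue 2view [ 0.5956 -0.0507  0.1269] 0.0003
blue 2view [0.5397 0.0538 0.1263] 0.0006
blue 2view [ 0.7672 -0.1084  0.124 ] 0.0002
teal 2view [ 0.6141 -0.4552  0.035 ] 0.0029
teal 2view [ 0.6042 -0.4669  0.0168] 0.0022
teal 2view [ 0.5184 -0.2762  0.0358] 0.001
teal 2view [ 0.5088 -0.2886  0.0173] 0.0006
t33.9 tcp [ 0.7352 -0.0074  0.2676] head 176.5 F [-0.2  0.1 -0.1] gap -0.000 gf 0.0 -> shift [24.72, -34.36, 6.86] turn [ 0.  -0.3 -0. ]
bar [ 0.697  -0.0076  0.2172] 0.0014
t34.0 tcp [ 0.7348 -0.008   0.2687] head 176.4 F [-0.5  0.8  0.1] gap -0.003 gf 0.0 -> shift [-0.04, -0.0, 7.87] turn [ 0.  -0.2 -0.1]
```

{"op": "carry_out", "data": {"targets": [[[0,0,3,0,0,0,0],[0,0,6,0,0,0,0],[0,0,7.9,0,0,0,0],[0,0,7.9,0,0,0,0],[1,0,7.9,0,0,0,0],[2,0,7.9,0,0,0,0],[3,0,7.9,0,0,0,0],[4,0,7.9,0,0,0,0],[5,0,7.9,0,0,0,0],[5,0,7.9,0,0,0,0]]]}}

```text
t: 34.82
tcp_pos: [0.6853, -0.0051, 0.193]
tool_rot: [0.031, 1.0, -0.0, 0.0]
force: [0.7, 0.1, -0.3]
finger_gap: 0.003
gripper_force: 0.0
```

```bash
python3 v.py|grep bar; python3 -c "
from h import *;plan([.641,-.005,.19],176.5)"
```

```text
t35.1 tcp [ 0.6871 -0.0051  0.1906] head 176.4 F [ 0.6 -0.3 -0.1] gap 0.003 gf 0.0 -> shift [4.6, -0.28, 0.06] turn [-0.   0.  -0.1]
```

{"op": "carry_out", "data": {"targets": [[[1,-0.2,0,0,0,0,0],[2,-0.2,0,0,0,0,0],[3,-0.2,0,0,0,0,0],[4,-0.2,0,0,0,0,0],[4.6,-0.2,0,0,0,0,0],[4.6,-0.2,0,0,0,0,0],[4.6,-0.2,0,0,0,0,0],[4.6,-0.2,0,0,0,0,0]]]}}

```text
t: 35.78
tcp_pos: [0.6413, -0.0041, 0.1904]
tool_rot: [0.031, 1.0, -0.0, 0.0]
force: [0.9, -0.2, 0.4]
finger_gap: -0.001
gripper_force: 0.0
```

```bash
sed -i 's/x\[2\]>.12: print/x[2]>.1: print/' v.py; python3 v.py|grep bar; python3 -c "
from h import *;plan([.641,-.005,.19],176.5)
from station import cams
b=cams.snapshot('side');a=cams.snapshot('scene')
print([q for q in blobs(mask(b,'orange'),10) if 200<q[0][0]<330 and q[0][1]<260],[q for q in blobs(mask(a,'orange'),10) if 200<q[0][0]<330 and q[0][1]>180])"
```

```text
t36.1 tcp [ 0.6408 -0.0041  0.1903] head 176.4 F [0.6 0.2 0.1] gap -0.002 gf 0.0 -> shift [-0.02, -0.09, 0.03] turn [ 0.   0.  -0.1]
[([290.4, 167.5], [285, 163, 12, 10, 73]), ([252.8, 209.7], [248, 208, 11, 4, 32]), ([294.1, 222.7], [290, 219, 10, 7, 36]), ([271.1, 230.6], [266, 226, 12, 8, 47])] [([277.0, 192.0], [273, 191, 9, 3, 20]), ([302.2, 218.9], [298, 217, 10, 5, 29])]
```

```bash
python3 - <<'E'
from h import *
from station import cams
i=cams.camera_info("side");T=np.array(i["T"]);K=np.array(i["K"])
for a in(0,.3,.6,.9,1.0,1.1,1.2,1.3,1.4,1.57):
    u=K@(T[:3,:3].T@(np.array([.647-.09*np.cos(a),-.0038,.14+.09*np.sin(a)])-T[:3,3]));print(a,np.round(u[:2]/u[2],1))
E
```

```text
0 [270.  204.5]
0.3 [271.3 194.6]
0.6 [275.4 184.5]
0.9 [282.  175.1]
1.0 [284.6 172.3]
1.1 [287.4 169.7]
1.2 [290.3 167.4]
1.3 [293.3 165.4]
1.4 [296.4 163.6]
1.57 [301.7 161.4]
```

The clamp is at 1.2 rad as computed. I'll keep pushing until it falls.

{"op": "carry_out", "data": {"targets": [[[1,0,0,0,0,0,0],[2,0,0,0,0,0,0],[3,0,0,0,0,0,0],[3,0,0,0,0,0,0],[3,0,0,0,0,0,0],[3,0,0,0,0,0,0],[3,0,0,0,0,0,0]]]}}

```text
t: 36.77
tcp_pos: [0.6115, -0.0023, 0.1905]
tool_rot: [0.031, 1.0, -0.0, 0.001]
force: [-0.8, -0.6, -0.5]
finger_gap: -0.002
gripper_force: 0.0
```

```bash
python3 -c "
from h import *;plan([.61,-.005,.19],176.5)
from station import cams
b=cams.snapshot('side')
print([q for q in blobs(mask(b,'orange'),10) if 255<q[0][0]<330 and q[0][1]<215])"
```

```text
t36.8 tcp [ 0.6115 -0.0023  0.1905] head 176.4 F [-0.8 -0.6 -0.5] gap -0.002 gf 0.0 -> shift [0.13, -0.28, 0.05] turn [-0.   0.1 -0.1]
[([272.7, 189.5], [268, 185, 11, 10, 69])]
```

{"op": "carry_out", "data": {"targets": [[[0,0,0,0,0,0,0],[0,0,0,0,0,0,0],[0,0,0,0,0,0,0],[0,0,0,0,0,0,0],[0,0,0,0,0,0,0],[0,0,0,0,0,0,0]]]}}

```text
t: 37.32
tcp_pos: [0.6107, -0.0022, 0.1904]
tool_rot: [0.031, 1.0, -0.0, -0.0]
force: [-0.5, 0.0, 0.7]
finger_gap: 0.002
gripper_force: 0.0
```

```bash
python3 -c "
from h import *;plan([.61,-.005,.19],176.5)
from station import cams
b=cams.snapshot('side')
print([q for q in blobs(mask(b,'orange'),10) if 255<q[0][0]<330 and q[0][1]<222])"
```

```text
t37.3 tcp [ 0.6107 -0.0022  0.1904] head 176.4 F [-0.5  0.   0.7] gap 0.002 gf 0.0 -> shift [0.05, -0.29, 0.04] turn [-0.  -0.  -0.1]
[([270.1, 203.3], [265, 198, 11, 11, 69])]
```

{"op": "carry_out", "data": {"targets": [[[0,0,-4,0,0,0,0],[0,0,-8,0,0,0,0],[3,4,-10,0,0,0,0],[6,8,-10,0,0,0,0],[9,12,-10,0,0,0,0],[10,16,-10,0,0,0,0],[10,20,-10,0,0,0,0],[10,20,-10,0,0,0,0]]]}}

```text
t: 38.03
tcp_pos: [0.5215, 0.2072, 0.291]
tool_rot: [0.03, 1.0, 0.001, 0.0]
force: [1.2, 0.3, -0.4]
finger_gap: -0.004
gripper_force: 0.0
```

```bash
python3 v.py|grep -E "bar|blue 2"; python3 - <<'E'
from h import *
from station import cams
a=cams.snapshot("scene");b=cams.snapshot("side")
print([q for q in blobs(mask(b,'orange'),10) if 255<q[0][0]<330 and q[0][1]<222],blobs(mask(a,"red")))
for c in("green","yellow"): 
  for n in("scene","side"):
    o=cv2.imread(f"pics/{n}0.png")[:,:,::-1].copy();w=a if n=="scene" else b
    print(c,n,[q[0] for q in blobs(mask(o,c),60)],[q[0] for q in blobs(mask(w,c),60)])
cv2.imwrite("pics/f.png",np.hstack([cv2.resize(a[130:310,180:420],(400,300))[:,:,::-1],cv2.resize(b[120:300,170:410],(400,300))[:,:,::-1]]))
E
```

```text
blue 2view [ 0.8344 -0.36    0.055 ] 0.0024
blue 2view [ 0.5333 -0.0456  0.1272] 0.0003
blue 2view [ 0.5954 -0.0507  0.1271] 0.0004
blue 2view [0.5395 0.0542 0.127 ] 0.0006
blue 2view [ 0.7674 -0.1082  0.1244] 0.0004
bar [ 0.5576 -0.0037  0.1428] 0.0
[([270.2, 203.4], [265, 199, 11, 10, 66])] [([320.9, 215.4], [316, 211, 10, 11, 74]), ([441.3, 394.2], [436, 388, 12, 13, 100])]
green scene [[194.8, 118.8], [330.8, 341.8]] [[194.8, 118.8], [330.8, 341.7]]
green side [[253.3, 176.7], [383.3, 377.6], [380.3, 391.4]] [[253.4, 176.7], [383.3, 377.6], [380.3, 391.4]]
yellow scene [[400.8, 376.4]] [[400.8, 376.4]]
yellow side [[214.4, 160.7]] [[214.3, 160.7]]
```

View pics/f.png

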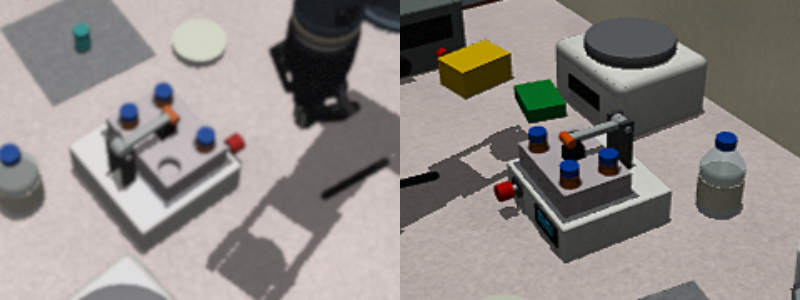

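The final picture shows three vials in their holes, the clamp lying level on the boss (bar z ≈ 0.141), the knob home, and the bystanders unmoved.

```bash
python3 -c "
from station import sign_off;print(sign_off())"
```

```text
the job is handed in; nothing more can be done
None
```

The job is handed in: the last camera check showed the block seated and locked, all three amber vials down in their holes, the clamp lying on the boss and nothing else moved; the sign-off returned no verdict.

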